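# Lock a drive into its tier dock under a snap-hook retainer

## Task

Lay the small drive in its dock, flat between the two snap hooks. Then lift the windowed retainer out of its narrow bay, set it down flat on the rubber mat where the drive lay and let go, take it afresh so that your fingers clear the hooks, and push it straight down over the dock's two hooks until both sides click and it sits fully home over the drive. Leave the other things on the bench where they are.

Things in the scene. Friction and masses are not known exactly. Their poses are not given: they have to be found in the camera images.
- drive: small matte black hard drive, a flat slab 54 (x) by 74 (y) by 16 (z) mm, about 0.14 kg, lying flat on the mat at the start; origin at the centre of its underside, z up. Fits the dock either way round (half turn).
- dock: fixed drive dock of smoked acrylic: base plate 90 (x) by 130 (y) by 12 (z) mm, origin at the centre of its underside, z up. On it stand two snap hooks, on the y axis at y = +44 and -44 mm, each between two dark shoulder blocks (x = +-9 to +-19, y = +-40 to +-54 mm, top at z = 30 mm), and four low ribs 5 mm high (inner faces at x = +-30, y = +-24 to +-34 mm).
- drive_seat (a point): the dock's place for the drive: on the base plate's top (12 mm above the dock's origin), centred, axes as the dock's. The seated drive's origin lies here, its 74 mm side along y between the shoulders, its 54 mm side along x between the ribs, 3 mm of play each way.
- retainer_seat (a point): where the retainer's origin lies when home: 30 mm above the dock's origin, axes as the dock's. The retainer's y lies along the dock's y, either way round, a window over each hook, its plate resting on the shoulders. About 4 to 10 N in all pushes it past both barbs. Home, the hooks stand 11 mm off the grip block's ends and 15 mm above the plate: fingers fit only across its 24 mm.
- hook_left (a joint): bending of the springy white snap hook on the dock's +y side, rad: 0 upright (at rest, and again once clicked), about 0.15 as the retainer passes its barb (limit 0.35). Stem 10 mm wide in x, y = 42 to 46.5 mm; outward barb to y = 51 mm, flat underside 37 mm above the dock's origin; sloped tip (top at y = 42 to 45 mm) ends 51 mm above it.
- hook_right (a joint): the same, mirrored, for the hook on the dock's -y side.
- retainer: aluminium retainer, about 0.07 kg: plate 36 (x) by 112 (y) by 6 (z) mm with two through windows (16 mm in x, y = +-36.5 to +-48 mm), in the middle on top a solid grip block 24 (x) by 62 (y) mm, 20 mm high (top at z = 26 mm). Origin at the centre of the plate's underside, z up. Starts flat in the bay, its y along the bay's y.
- bay: fixed smoked acrylic channel holding the retainer, open at top and ends: floor 60 (x) by 130 (y) mm, 6 mm thick, two upright walls along y (inner faces at x = +-22 mm, 4 mm thick, top at z = 34 mm). Origin at the centre of its underside. The walls leave 10 mm beside the grip block in x, so here it must be gripped across its 62 mm length, along y.
- mat: fixed thin grey rubber mat 120 (x) by 150 (y) mm, 3 mm thick, origin at the centre of its underside; the drive lies on it at the start. Dock, bay and mat stand about 0.25 m apart, in any order from left to right.
- blank: bystander: an aluminium bar like the retainer (36 x 112 mm, 26 mm high) but WITHOUT windows; not wanted. Origin under its centre.
- bottle: bystander: clear plastic bottle, 54 mm across, 130 mm tall. Origin under its centre.
- partsbox: bystander: clear plastic parts box 62 x 47 x 30 mm. Origin under its centre.
- tweezers: bystander: steel tweezers about 120 mm long, 9 mm high. Origin near the middle.
- screwdriver: bystander: small screwdriver 130 mm long. Origin on it.
- bigdrive: bystander: large hard drive 100 x 146 x 26 mm. Origin under its centre.
- tin: bystander: round steel tin 70 mm across, 45 mm high. Origin under its centre.

How it is judged:
By the outcome, as a careful person would: the job done as asked, in the order asked, and still so for the second after the job is handed in, with the robot touching nothing.
It also fails if it takes over 72 s, if anything falls off the work surface, if the arm or the gripper's body presses on something with over 40 N, if the wrist force passes 120 N, or if a joint passes its speed limit or range.

## Robot

A 6-joint arm with a two-finger parallel gripper is mounted at the origin on the work surface. World frame = base frame: x ahead of the robot, y to its left, z up, the work surface at z = 0. Lengths are in m, angles in rad, forces in N, time in s.
With the tool pointing down it reaches from about 0.25 to 0.725 m from the base axis. Payload 9.7 kg.
Tool frame: the origin (TCP) lies at the very end of the fingers, on their centre line; the grasp point (between the pads) lies 19 mm behind it; x points along the fingers, y is the direction in which the jaws open and shut, and the axes are right-handed (so a half turn about x gives the same grasp; the last joint's range is limited). The gripper opens to 85 mm and grips with 20 to 120 N. Pads are 22 mm wide; open, the fingers measure 114 mm over their backs; the gripper's body (76 mm by 85 mm) begins 54 mm behind the grasp point. The pads swing forward as they close: fully open they stand 13 mm farther back than shut.
Start: joints at [-1.117, 0.087, 0.176, 1.66, 0, 1.571], TCP at [0.241, -0.494, 0.202] pointing down, gripper open.
Joint ranges: [-3.13, 3.13], [-0.85, 1.81], [-1.15, 1.24], [-2.2, 2.28], [-1.44, 1.52], [-3.14, 3.14]. Speed limits (rad/s): [2.22, 2.22, 2.57, 3.14, 3.14, 3.14].

## Interface

Orientations are given as [roll, pitch, yaw] about the fixed x, y, z axes, in that order (R = Rz(yaw) Ry(pitch) Rx(roll)).
In Python, from rig import manip gives the robot as it stands.
- The arm moves only by the shell command python3 -m inch 'ROWS' [OPENING] [FORCE]. ROWS is JSON, a list that holds one entry, the list of rows, each a list of 4 numbers: the shift along the tool's x, y, z in cm, then the turn about the tool's x in rad. A call has 1 to 12 rows; each row shifts and turns the pose as measured when the row begins, along the tool's axes as they then stand; what a row does not reach is not made up. A row lasts 1/8 s, in which the tool goes at most 62.5 mm and 10.7 degrees, less where a joint would pass 70% of its speed; a pose out of reach is approached as far as the arm can. A call is refused whole if a number of a shift passes 6.25 or a number of a turn 0.188, either way. A call with a gripper value outside its range is refused whole. OPENING is the opening, from 0 (shut) to 1 (fully open), set as the call begins (- or left out, the last holds). The fingers move at their own pace and stop on an object; FORCE is the grip in N (left out, the last holds). Time passes only in rows, so rows that do not move let the fingers close. It gives the time, the measured TCP pose, the force and the opening at its end, in the units of the state.
- manip.get_state(): the state, without advancing time (a new reading comes with each control period).
- manip.camera(name): name is "scene" or "top" or "wrist"; returns a dict with "img" (420x560x3 uint8, red, green, blue), "intrinsics" (3x3 intrinsics, pixels), "R" (3x3) and "t" (3): a world point X has camera coordinates R X + t. Camera axes: x right, y down, z forward; pixel columns grow to the right and rows downward; lengths in m; the calibration is good to about 2 mm. A picture is of the moment at which its call begins. There is no depth.
- manip.sign_off(): hands the job in, once; it reports no verdict.
The state is a dict: "time": time; "joints": joint angles; "joint_velocities": joint speeds; "joint_torque": joint torques, N m; "tool_pos": TCP position; "tcp_rot": TCP orientation; "force": force on the tool from outside, world axes, zero at the start; "torque": the same for the moment, N m; "gripper_width": finger opening in m.
Only numpy, scipy, OpenCV 4.12 (cv2) and the standard library are available. Lean on these libraries where they do the work, as an engineer would, in place of code of your own. Each camera call takes 0.05 s, during which the arm holds its last target.

## Working session

There is one attempt and no reset: what is moved stays moved. The work goes in short steps, Python scripts to look and compute and a shell command to move; the robot and the scene stay as the last step left them, time stands still between calls to the robot, and variables do not carry over. Pictures are saved under pics/ and viewed, and the job is handed in when it is done.

```bash
ls; mkdir -p pics; python3 - <<'E'
from rig import manip
import cv2,json
s=manip.get_state();print({k:(v if not hasattr(v,'tolist') else v.tolist()) for k,v in s.items()})
for n in("scene","top","wrist"):
    c=manip.camera(n);cv2.imwrite(f"pics/{n}0.png",c["img"][:,:,::-1]);print(n,c["intrinsics"],c["R"],c["t"])
E
```

```text
pics
{'time': 0.0, 'joints': [-1.1169898099851112, 0.08743513147630118, 0.1751187818236111, 1.65980941010471, 1.3175654581196904e-05, 1.5707975568255181], 'joint_velocities': [-0.0003303356096029013, -0.00025536907909709885, 0.0002456317109584994, 0.00298085130532612, 0.0010891879498303844, 0.00121660481381351], 'joint_torque': [0.00203728093765676, -52.03868508338928, 46.4804470539093, 0.016244290745817125, 0.00011645279300864786, 2.880902716384526e-07], 'tool_pos': [0.2409959377367416, -0.49407923945173016, 0.2016889376444395], 'tcp_rot': [-1.580705499043925, 1.5694668285438405, 2.014692432566956], 'force': [-0.7890094779965525, -0.1122376548052983, -0.7749414944663426], 'torque': [0.04014142278376101, 0.0226748650409268, -0.0008649801988769299], 'gripper_width': 0.08525607345857665}
scene [[400.15594017   0.         280.34602825]
 [  0.         400.15594017 209.64628735]
 [  0.           0.           1.        ]] [[-0.88202911  0.47087859  0.01726292]
 [ 0.39006451  0.75022385 -0.53386688]
 [-0.26433754 -0.46415248 -0.8453923 ]] [ 0.47868635 -0.18068202  1.02273663]
top [[425.85831837   0.         276.23880294]
 [  0.         425.85831837 212.60519178]
 [  0.           0.           1.        ]] [[-5.21829787e-04 -9.99995804e-01  2.84953373e-03]
 [-9.80831416e-01 -4.34282412e-05 -1.94858233e-01]
 [ 1.94857539e-01 -2.89659504e-03 -9.80827278e-01]] [0.00623722 0.53927569 1.00196455]
wrist [[291.81297488   0.         276.15379931]
 [  0.         291.81297488 206.85238631]
 [  0.           0.           1.        ]] [[ 0.43787082 -0.89903578 -0.00195453]
 [-0.86448343 -0.42163722  0.27366122]
 [-0.24685533 -0.11813861 -0.96182416]] [-0.5491483  -0.03549481  0.37850016]
```

View pics/scene0.png

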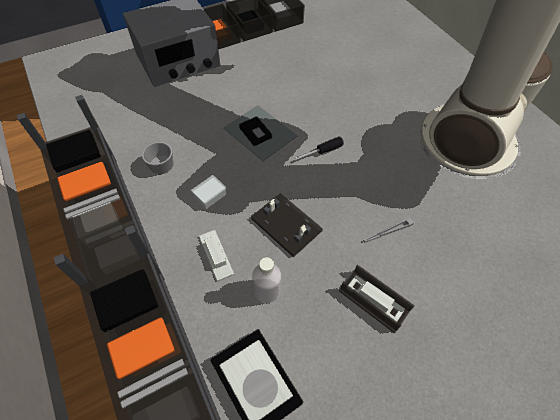

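View pics/top0.png

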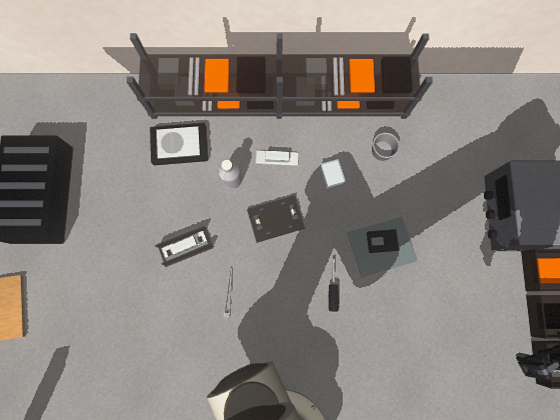

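View pics/wrist0.png

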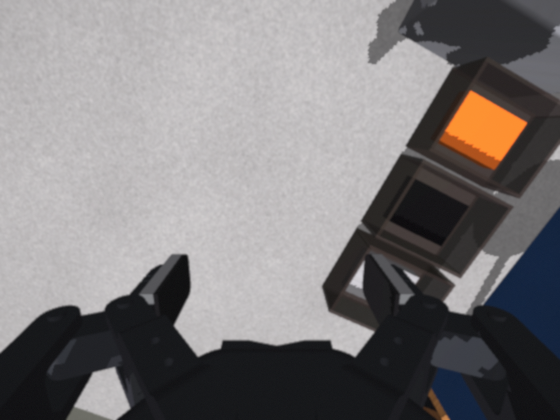

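```bash
cat > h.py <<'E'
import numpy as np, cv2
from rig import manip
from scipy.spatial.transform import Rotation as Rn
def cam(n,save=None):
    c=manip.camera(n); c={k:np.array(v) for k,v in c.items()}
    if save: cv2.imwrite(f"pics/{save}.png",c["img"][:,:,::-1])
    return c
def ray(c,uv):
    uv=np.atleast_2d(uv).astype(float)
    d=np.c_[uv,np.ones(len(uv))]@np.linalg.inv(c["intrinsics"]).T@c["R"]
    return -c["R"].T@c["t"],d
def onz(c,uv,z):
    o,d=ray(c,uv); return o+d*((z-o[2])/d[:,2])[:,None]
def proj(c,X):
    p=np.atleast_2d(X)@c["R"].T+c["t"]; p=p@c["intrinsics"].T; return p[:,:2]/p[:,2:]
def crop(c,name,x0,y0,w,h,s,marks=()):
    im=c["img"][y0:y0+h,x0:x0+w,::-1].copy(); im=cv2.resize(im,None,fx=s,fy=s,interpolation=cv2.INTER_CUBIC)
    for u,v in marks: cv2.circle(im,(int((u-x0+.5)*s),int((v-y0+.5)*s)),3,(0,0,255),1)
    cv2.imwrite(f"pics/{name}.png",im)
def tool():
    s=manip.get_state(); R=Rn.from_euler("xyz",s["tcp_rot"]).as_matrix()
    return np.array(s["tool_pos"]),R,s
def go(goal,jaw=None):
    """shift in tool cm to goal TCP; turn to bring jaw axis along yaw angle jaw"""
    p,R,s=tool(); d=R.T@(np.array(goal)-p)*100
    print("t",round(s["time"],2),"tcp",np.round(p,4),"jawyaw",round(np.arctan2(R[1,1],R[0,1]),4),"x",np.round(R[:,0],3),"w",round(s["gripper_width"],4),"F",np.round(s["force"],1))
    print("tool shift cm",np.round(d,2))
    if jaw is not None:
        a=np.arctan2(R[1,1],R[0,1]); e=(jaw-a+np.pi/2)%np.pi-np.pi/2
        print("turn about tool x", round(-e,4), "(world yaw %.4f)"%e, "alt",round(-(e-np.sign(e)*np.pi),3),"j6",round(s["joints"][5],3))
E
python3 - <<'E'
from h import *
c=cam("top")
crop(c,"drv",340,210,80,70,8); crop(c,"dock",240,185,75,65,9); crop(c,"bay",150,210,70,60,9)
E
```

```text
(no output)
```

View pics/drv.png

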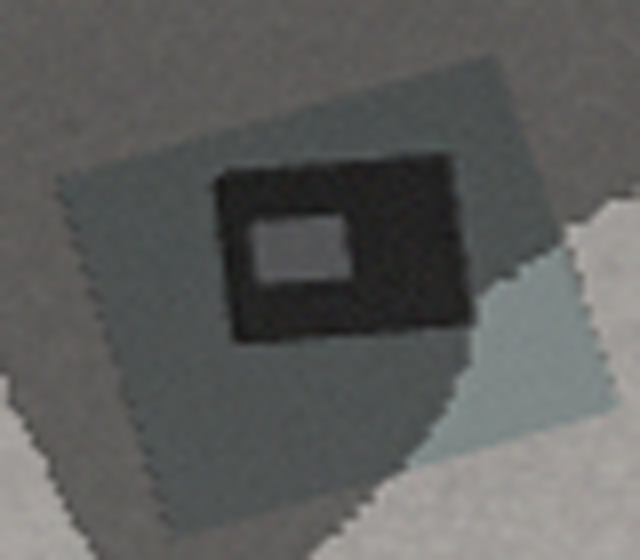

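View pics/dock.png

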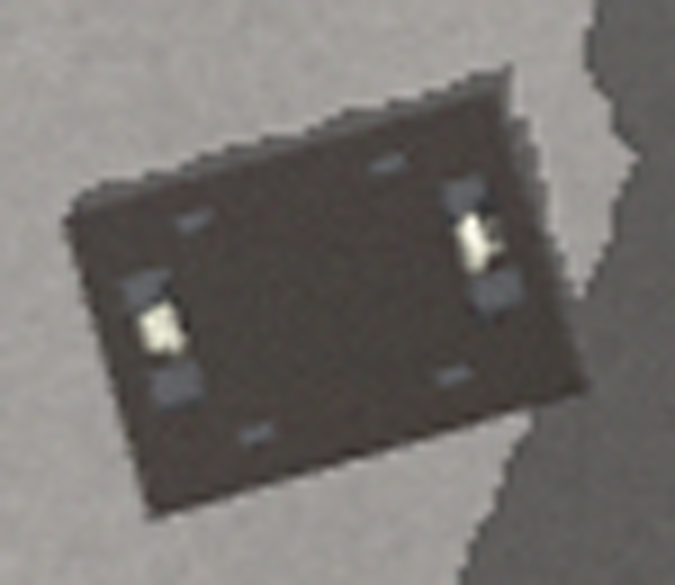

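View pics/bay.png

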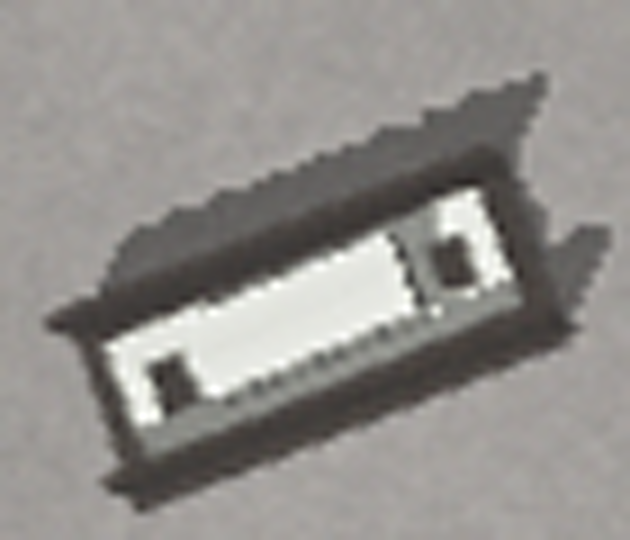

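```bash
python3 - <<'E'
from h import *
for n in("top","scene"):
    c=cam(n); np.savez(f"{n}.npz",**c); print(n,"cam at",-c["R"].T@c["t"])
c=dict(np.load("top.npz")); im=c["img"].astype(int)
# drive silhouette
g=im.max(2); m=np.zeros(g.shape,np.uint8); m[222:256,360:405]=(g[222:256,360:405]<58)
cs,_=cv2.findContours(m,cv2.RETR_EXTERNAL,2); k=max(cs,key=cv2.contourArea)
r=cv2.minAreaRect(k); print("drive",r); b=cv2.boxPoints(r); print(b)
for z in(.003,.019): print(z,np.round(onz(c,b,z),4).tolist())
# dock: shoulders/ribs bluish
H=im[185:250,240:315]; 
bl=((H[:,:,2]-H[:,:,0]>3)&(H.max(2)<110)).astype(np.uint8)
nn,l,st,ce=cv2.connectedComponentsWithStats(bl)
for i in range(1,nn):
    if st[i,4]>=5: print("blob",st[i,4],ce[i]+[240,185],np.round(onz(c,ce[i]+[240,185],.030)[0],4),np.round(onz(c,ce[i]+[240,185],.017)[0],4))
br=(H.min(2)>140).astype(np.uint8); br[:, :]=br
nn,l,st,ce=cv2.connectedComponentsWithStats(br)
for i in range(1,nn):
    if 5<=st[i,4]<80: print("hook",st[i,4],ce[i]+[240,185],np.round(onz(c,ce[i]+[240,185],.045)[0],4))
B=im[210:270,150:220]
br=(B.min(2)>190).astype(np.uint8)
nn,l,st,ce=cv2.connectedComponentsWithStats(br)
for i in range(1,nn):
    if st[i,4]>=20:
        k=cv2.findContours((l==i).astype(np.uint8),0,2)[0][0]; r=cv2.minAreaRect(k);print("ret",st[i],ce[i]+[150,210],r,cv2.boxPoints(r)+[150,210])
E
```

```text
top cam at [0.33370145 0.0091629  1.08781869]
scene cam at [0.76304061 0.38485455 0.75989   ]
drive ((382.3034973144531, 240.64138793945312), (21.924009323120117, 30.560739517211914), 85.2363510131836)
[[366.16556 230.98622]
 [396.62076 228.44829]
 [398.44144 250.29655]
 [367.98624 252.83449]]
0.003 [[0.5009, -0.2257, 0.003], [0.5076, -0.3046, 0.003], [0.4511, -0.3061, 0.003], [0.4446, -0.228, 0.003]]
0.019 [[0.4985, -0.2223, 0.019], [0.505, -0.3, 0.019], [0.4493, -0.3015, 0.019], [0.443, -0.2245, 0.019]]
blob 5 [290.4 206.6] [ 0.5594 -0.0299  0.03  ] [ 0.5622 -0.0304  0.017 ]
blob 10 [258.9 227.7] [0.5052 0.0497 0.03  ] [0.5073 0.0502 0.017 ]
hook 14 [292.35714286 211.57142857] [ 0.5435 -0.0342  0.045 ]
hook 16 [257.5    221.1875] [0.5191 0.0527 0.045 ]
ret [49 21  8 11 36] [202.27777778 235.5       ] ((52.10000991821289, 26.200002670288086), (10.28591251373291, 4.4721360206604), 63.43495178222656) [[197.80001068 232.60000229]
 [201.80001068 230.60000229]
 [206.40000916 239.80000305]
 [202.40000916 241.80000305]]
ret [ 12  26  34  21 278] [179.82733813 245.4352518 ] ((28.76331329345703, 35.93195343017578), (9.538461685180664, 33.15385055541992), 67.38013458251953) [[161.62721634 247.90532684]
 [192.23077011 235.15384674]
 [195.89941025 243.95858002]
 [165.29585648 256.71006012]]
```

```bash
python3 - <<'E'
from h import *
go([0.475,-0.264,0.17],0.08)
c=cam("wrist"); p,R,s=tool(); o=-c["R"].T@c["t"]; print("cam in tool",np.round(R.T@(o-p),4)); print(np.round(c["R"]@R,3))
E
```

```text
t 0.3 tcp [ 0.2411 -0.4943  0.2022] jawyaw -1.117 x [-0.  0. -1.] w 0.0855 F [-0.5 -0.3  0.1]
tool shift cm [  3.22 -10.44 -31.12]
turn about tool x -1.197 (world yaw 1.1970) alt 1.945 j6 1.571
cam in tool [-1.709e-01 -1.000e-04 -6.910e-02]
[[ 0.001  1.     0.001]
 [-0.274 -0.     0.962]
 [ 0.962 -0.001  0.274]]
```

```bash
python3 -m inch '[[[0.5,-1.7,-5.2,0],[0.5,-1.7,-5.2,0],[0.5,-1.7,-5.2,0],[0.5,-1.7,-5.2,0],[0.5,-1.7,-5.2,0],[0.5,-1.7,-5.2,0],[0,0,0,-0.17],[0,0,0,-0.17],[0,0,0,-0.17],[0,0,0,-0.17],[0,0,0,-0.17],[0,0,0,-0.17]]]' 1 40
python3 - <<'E'
from h import *
go([0.475,-0.264,0.17],0.08)
E
```

```text
time: 1.85
tool_pos: [0.4845, -0.2581, 0.1699]
tcp_rot: [-1.724, 1.57, 2.922]
force: [-0.8, -0.2, 0.3]
gripper_width: 0.0853
t 1.85 tcp [ 0.4845 -0.2581  0.1699] jawyaw -0.0664 x [-0.001  0.    -1.   ] w 0.0853 F [-0.8 -0.2  0.3]
tool shift cm [-0.01 -0.91  0.66]
turn about tool x -0.1464 (world yaw 0.1464) alt 2.995 j6 1.148
```

```bash
python3 -m inch '[[[0,-0.9,0.7,-0.145],[0,0,0,0]]]'
python3 - <<'E'
from h import *
go([0.475,-0.264,0.17],0.08)
c=cam("wrist","w1"); np.savez("w1.npz",**c)
E
```

```text
time: 2.1
tool_pos: [0.4749, -0.2645, 0.1698]
tcp_rot: [-2.0, 1.57, 2.795]
force: [-0.2, 0.3, 0.3]
gripper_width: 0.0853
t 2.1 tcp [ 0.4749 -0.2645  0.1698] jawyaw 0.0833 x [-0.001  0.    -1.   ] w 0.0853 F [-0.2  0.3  0.3]
tool shift cm [-0.02  0.01 -0.05]
turn about tool x 0.0033 (world yaw -0.0033) alt -3.138 j6 0.98
```

View pics/w1.png

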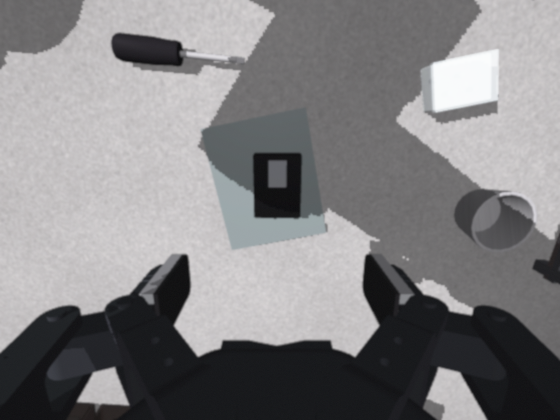

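```bash
cat >> h.py <<'E'
def edges(m,off=(0,0)):
    """quad of a mask: fits minAreaRect, then a line to contour points nearest each side; returns 4 corners (image), with half-pixel growth removed"""
    M=cv2.resize(m*255,None,fx=4,fy=4,interpolation=cv2.INTER_LINEAR); M=(M>127).astype(np.uint8)
    k=max(cv2.findContours(M,cv2.RETR_EXTERNAL,cv2.CHAIN_APPROX_NONE)[0],key=cv2.contourArea)
    b=cv2.boxPoints(cv2.minAreaRect(k)); P=k[:,0].astype(float); L=[]
    for i in range(4):
        a,e=b[i],b[(i+1)%4]; t=(e-a)/np.linalg.norm(e-a); n=np.array([-t[1],t[0]])
        s=(P-a)@t; d=abs((P-a)@n); ln=np.linalg.norm(e-a)
        q=P[(s>.15*ln)&(s<.85*ln)&(d<12)]
        v=cv2.fitLine(q.astype(np.float32),cv2.DIST_HUBER,0,.01,.01).ravel(); L.append(np.array([-v[1],v[0],v[1]*v[2]-v[0]*v[3]]))
    C=[np.cross(L[i-1],L[i]) for i in range(4)]; C=np.array([x[:2]/x[2] for x in C])
    return (C+.5)/4-.5+np.array(off)
E
python3 - <<'E'
from h import *
c=dict(np.load("w1.npz")); g=c["img"].max(2)
x0,y0=245,145; m=(g[y0:228,x0:312]<45).astype(np.uint8); m=cv2.morphologyEx(m,cv2.MORPH_CLOSE,np.ones((3,3)))
m=cv2.morphologyEx(m,3,np.ones((3,3)))
C=edges(m,(x0,y0)); print(C.round(1))
crop(c,"w1c",x0-10,y0-10,90,100,6,C)
for z in(.003,.019): print(z,onz(c,C,z).round(4).tolist())
E
```

```text
[[254.9 216.4]
 [253.  152.3]
 [300.9 154.1]
 [299.  216.4]]
0.003 [[0.452, -0.305, 0.003], [0.445, -0.2285, 0.003], [0.4998, -0.226, 0.003], [0.5053, -0.3005, 0.003]]
0.019 [[0.4528, -0.2998, 0.019], [0.4461, -0.2269, 0.019], [0.4983, -0.2245, 0.019], [0.5036, -0.2956, 0.019]]
```

View pics/w1c.png

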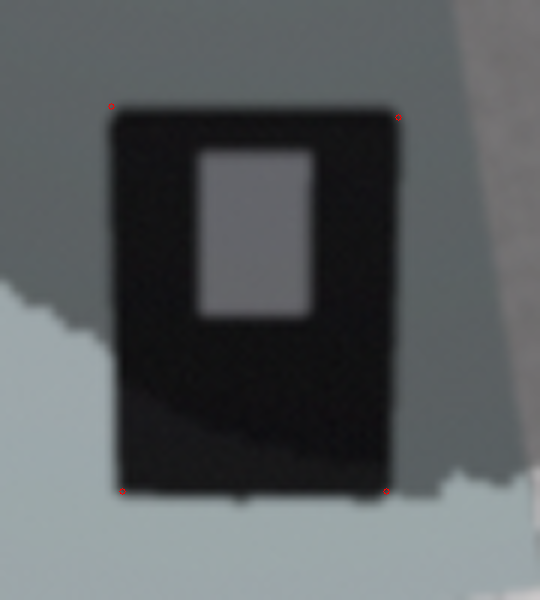

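```bash
python3 -m inch '[[[3,0,-0.2,0],[4,0,0,0],[4,0,0,0],[3,0,0,0],[1.5,0,0,0],[0,0,0,0]]]'
python3 - <<'E'
from h import *
go([0.475,-0.2625,0.005],0.083)
E
```

```text
time: 2.9
tool_pos: [0.4775, -0.2615, 0.0114]
tcp_rot: [1.269, 1.568, -0.239]
force: [1.4, -0.7, -0.1]
gripper_width: 0.0854
t 2.9 tcp [ 0.4775 -0.2615  0.0114] jawyaw 0.0629 x [ 0.003 -0.001 -1.   ] w 0.0854 F [ 1.4 -0.7 -0.1]
tool shift cm [ 0.64 -0.26  0.08]
turn about tool x -0.0201 (world yaw 0.0201) alt 3.121 j6 1.006
```

```bash
python3 -m inch '[[[0.6,-0.25,0.1,-0.02],[0,0,0,0]]]'
python3 - <<'E'
from h import *
go([0.475,-0.2625,0.005],0.083)
c=cam("wrist","w2")
E
```

```text
time: 3.15
tool_pos: [0.4762, -0.2633, 0.0072]
tcp_rot: [1.11, 1.565, -0.378]
force: [0.5, -0.2, -0.2]
gripper_width: 0.0852
t 3.15 tcp [ 0.4762 -0.2633  0.0072] jawyaw 0.0834 x [ 0.005 -0.002 -1.   ] w 0.0852 F [ 0.5 -0.2 -0.2]
tool shift cm [ 0.22 -0.11 -0.09]
turn about tool x 0.0004 (world yaw -0.0004) alt -3.141 j6 0.982
```

View pics/w2.png

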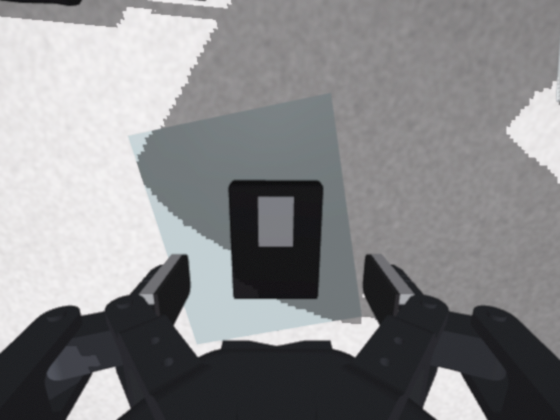

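```bash
python3 -m inch '[[[0.5,-0.1,-0.05,0],[0,0,0,0]]]'
python3 - <<'E'
from h import *
go([0.475,-0.2625,0.002],0.083)
p,R,s=tool();c=cam("wrist");
g=c["img"].max(2);x0,y0=220,170; m=(g[y0:305,x0:335]<45).astype(np.uint8); m=cv2.morphologyEx(m,cv2.MORPH_CLOSE,np.ones((3,3)))
C=edges(m,(x0,y0)); print(C.round(1)); print(onz(c,C,.019).round(4).tolist(), onz(c,C,.003).round(4).tolist())
E
```

```text
time: 3.45
tool_pos: [0.476, -0.2634, 0.0034]
tcp_rot: [1.074, 1.563, -0.415]
force: [0.8, -0.4, 0.2]
gripper_width: 0.0853
t 3.45 tcp [ 0.476  -0.2634  0.0034] jawyaw 0.0827 x [ 0.007 -0.003 -1.   ] w 0.0853 F [ 0.8 -0.4  0.2]
tool shift cm [ 0.14 -0.09 -0.1 ]
turn about tool x -0.0003 (world yaw 0.0003) alt 3.141 j6 0.982
[[227.5 181.6]
 [323.3 181.6]
 [318.7 301.9]
 [233.  300. ]]
[[0.4461, -0.2261, 0.019], [0.4976, -0.222, 0.019], [0.5043, -0.2963, 0.019], [0.4521, -0.299, 0.019]] [[0.4438, -0.2295, 0.003], [0.5006, -0.2249, 0.003], [0.508, -0.3069, 0.003], [0.4504, -0.3099, 0.003]]
```

```bash
python3 -m inch '[[[0.1,-0.1,-0.1,0],[0,0,0,0],[0,0,0,0],[0,0,0,0],[0,0,0,0],[0,0,0,0]]]' 0 50
python3 - <<'E'
from h import *
go([0.475,-0.2625,0.002],0.083)
c=cam("wrist","w3")
E
```

```text
time: 4.25
tool_pos: [0.4752, -0.2626, 0.0029]
tcp_rot: [1.062, 1.562, -0.426]
force: [-0.0, -0.0, -0.5]
gripper_width: -0.0001
t 4.25 tcp [ 0.4752 -0.2626  0.0029] jawyaw 0.0827 x [ 0.008 -0.004 -1.   ] w -0.0001 F [-0.  -0.  -0.5]
tool shift cm [ 0.09 -0.02 -0.01]
turn about tool x -0.0003 (world yaw 0.0003) alt 3.141 j6 0.983
```

View pics/w3.png

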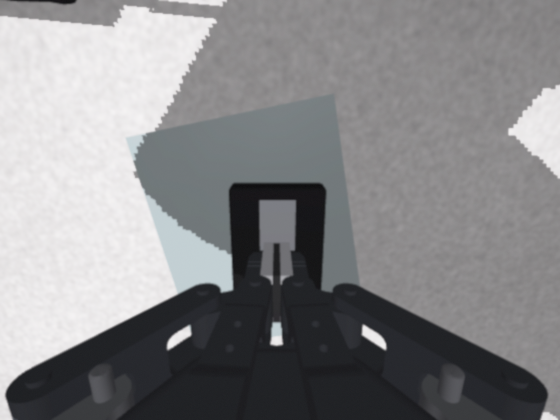

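```bash
python3 - <<'E'
from h import *
c=cam("wrist"); p,R,s=tool()
for b in (0,.01,.019,.03,.05):
  print(b, [proj(c,p+R@np.array([-b,0,dz]))[0].round(1).tolist() for dz in(-.011,0,.011)])
print(s["joints"],s["joint_torque"])
crop(c,"w3c",200,170,160,190,3,proj(c,p+R@np.array([[0,0,0]]).T.ravel()))
for n in("scene","top"):
  c=cam(n,n+"1"); print(proj(c,p))
  if n=="scene": u,v=proj(c,p)[0].astype(int); crop(c,"s1c",u-60,v-60,120,110,6,proj(c,p))
E
```

```text
0 [[276.8, 222.2], [276.8, 238.8], [276.8, 254.8]]
0.01 [[276.8, 227.7], [276.8, 245.1], [276.8, 261.9]]
0.019 [[276.8, 233.2], [276.8, 251.5], [276.8, 269.0]]
0.03 [[276.9, 240.9], [276.9, 260.2], [276.9, 278.8]]
0.05 [[277.0, 257.9], [277.0, 279.6], [277.0, 300.3]]
[-5.05251579e-01  7.71429534e-02 -2.20910894e-01  1.26402453e+00
  7.14025174e-04  9.82869789e-01] [ 6.68483299e-04 -5.08507705e+01  4.59491622e+01 -9.53866797e-02
  2.32515107e-03 -3.16532532e-05]
[[255.14509644 133.34921634]]
[[380.92641131 240.93196242]]
```

View pics/w3c.png

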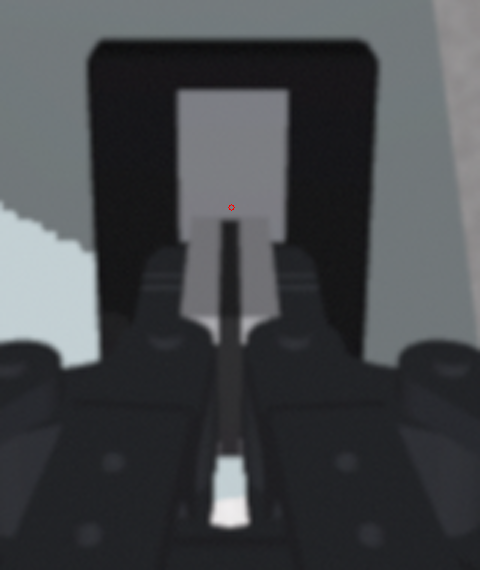

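View pics/s1c.png

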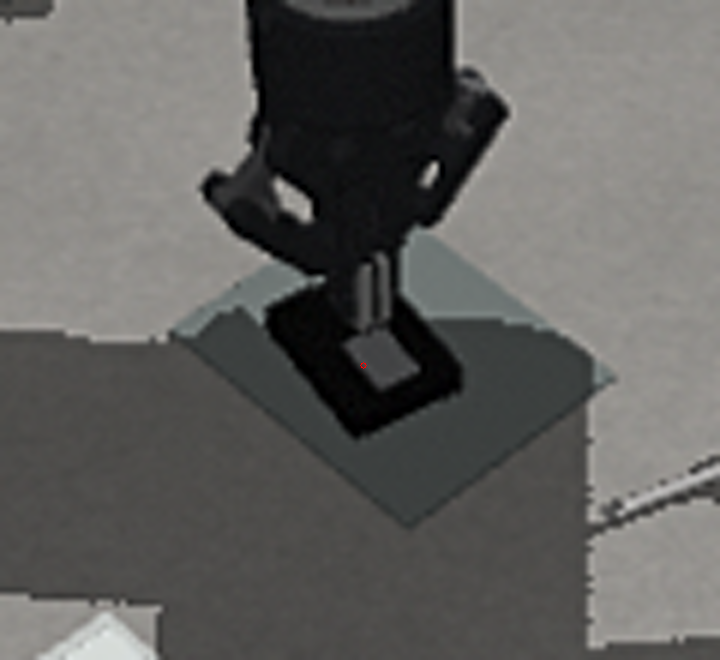

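```bash
python3 - <<'E'
from h import *
w=cam("wrist"); s_=cam("scene"); p,R,s=tool()
P1=w["intrinsics"]@np.c_[w["R"],w["t"]];P2=s_["intrinsics"]@np.c_[s_["R"],s_["t"]]
for a,b in(((277,241.7),(256.5,127)),((277,241.7),(257,128))):
  X=cv2.triangulatePoints(P1,P2,np.array(a,float)[:,None],np.array(b,float)[:,None]).ravel();X=X[:3]/X[3]
  print(X.round(4),"tool",(R.T@(X-p)).round(4), "reproj",proj(w,X),proj(s_,X))
E
```

```text
[ 0.4748 -0.2519  0.0349] tool [-0.0321  0.0007 -0.0105] reproj [[278.38887593 243.39926636]] [[256.72199471 127.09623404]]
[ 0.474  -0.2525  0.0309] tool [-0.0281 -0.0001 -0.01  ] reproj [[276.69722368 241.32598854]] [[256.95026234 127.97819004]]
```

```bash
for i in 1; do python3 -m inch '[[[0.4,0,0,0],[0.2,0,0,0],[0,0,0,0]]]' | grep -E 'pos|force'; done; python3 -m inch '[[[0.3,0,0,0],[0,0,0,0]]]' | grep -E 'pos|force'
```

```text
tool_pos: [0.4751, -0.2625, -0.0038]
force: [0.2, 0.2, 0.3]
tool_pos: [0.4751, -0.2625, -0.007]
force: [-0.2, 0.4, 0.2]
```

```bash
python3 -m inch '[[[0.3,0,0,0],[0,0,0,0]]]' | grep -E 'pos|force'
```

```text
tool_pos: [0.4755, -0.2627, -0.0098]
force: [0.0, -0.8, 2.2]
```

```bash
python3 -m inch '[[[0.3,0,0,0],[0,0,0,0]]]' | grep -E 'pos|force'
```

```text
tool_pos: [0.4759, -0.2629, -0.0092]
force: [0.1, 0.3, 0.4]
```

```bash
python3 -m inch '[[[0.3,0,0,0]]]' | grep -E 'pos|force';  python3 -m inch '[[[0.3,0,0,0]]]' | grep -E 'pos|force'; python3 - <<'E'
from h import *
go([0.475,-0.2625,0.002],0.083); crop(cam("scene"),"s2c",195,73,120,110,6)
E
```

```text
tool_pos: [0.4764, -0.2631, -0.01]
force: [-11.7, 7.1, 37.1]
tool_pos: [0.4765, -0.2632, -0.01]
force: [-16.0, 8.1, 36.9]
t 5.92 tcp [ 0.4765 -0.2632 -0.01  ] jawyaw 0.0827 x [ 0.013 -0.006 -1.   ] w 0.0 F [-16.    8.1  36.9]
tool shift cm [-1.2  -0.12 -0.07]
turn about tool x -0.0003 (world yaw 0.0003) alt 3.141 j6 0.983
```

View pics/s2c.png

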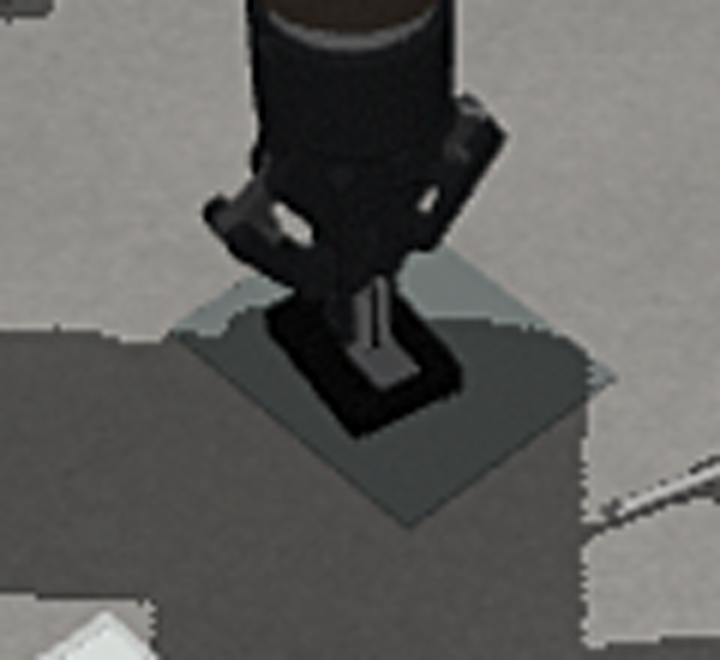

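```bash
sed -i 's/p=np.atleast_2d(X)@c/p=np.atleast_2d(X)@c/; s/return np.array(s\["tool_pos"\]),R,s/return np.array(s["tool_pos"])-0.029*R[:,0],R,s  # true tips: measured 29 mm behind reported TCP/' h.py
python3 -m inch '[[[-1.5,0,0,0],[-1.5,0,0,0],[0,0,0,0],[0,0,0,0]]]' 1
python3 - <<'E'
from h import *
go([0.475,-0.2625,0.005],0.083); c=cam("wrist","w4")
E
```

```text
time: 6.48
tool_pos: [0.476, -0.263, 0.0207]
tcp_rot: [1.043, 1.556, -0.445]
force: [0.7, -0.7, 0.2]
gripper_width: 0.0726
t 6.47 tcp [ 0.4756 -0.2628  0.0497] jawyaw 0.0828 x [ 0.013 -0.006 -1.   ] w 0.0726 F [ 0.7 -0.7  0.2]
tool shift cm [ 4.47 -0.12 -0.07]
turn about tool x -0.0002 (world yaw 0.0002) alt 3.141 j6 0.983
```

View pics/w4.png

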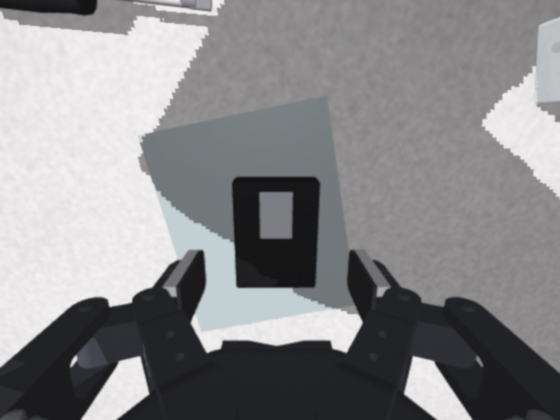

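```bash
python3 -m inch '[[[1.5,-0.1,-0.05,0],[1.5,0,0,0],[1.2,0,0,0],[0,0,0,0]]]' 1
python3 - <<'E'
from h import *
go([0.475,-0.2625,0.004],0.083)
E
```

```text
time: 7.02
tool_pos: [0.4739, -0.2619, -0.0271]
tcp_rot: [1.066, 1.56, -0.422]
force: [-0.9, -0.7, 0.7]
gripper_width: 0.0853
t 7.03 tcp [ 0.4736 -0.2618  0.0019] jawyaw 0.0828 x [ 0.01  -0.004 -1.   ] w 0.0853 F [-0.9 -0.7  0.7]
tool shift cm [-0.2   0.13  0.08]
turn about tool x -0.0002 (world yaw 0.0002) alt 3.141 j6 0.983
```

```bash
python3 -m inch '[[[-0.15,0.1,0.05,0],[0,0,0,0],[0,0,0,0],[0,0,0,0],[0,0,0,0],[0,0,0,0]]]' 0 60
python3 - <<'E'
from h import *
go([0.475,-0.2625,0.004],0.083); cam("wrist","w5")
E
```

```text
time: 7.78
tool_pos: [0.4756, -0.2627, -0.0242]
tcp_rot: [1.056, 1.559, -0.432]
force: [-0.0, -0.1, -1.6]
gripper_width: 0.0523
t 7.78 tcp [ 0.4753 -0.2626  0.0048] jawyaw 0.0828 x [ 0.011 -0.005 -1.   ] w 0.0523 F [-0.  -0.1 -1.6]
tool shift cm [ 0.08 -0.03 -0.01]
turn about tool x -0.0002 (world yaw 0.0002) alt 3.141 j6 0.983
```

View pics/w5.png

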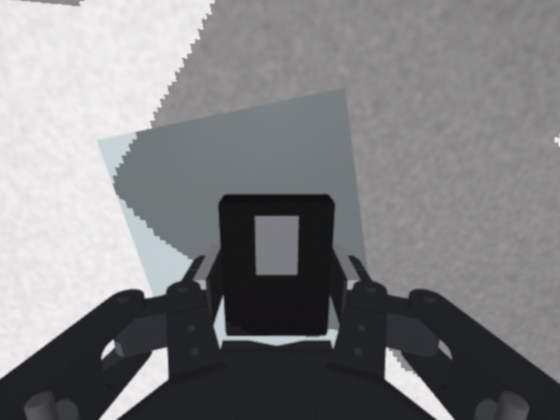

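```bash
python3 -m inch '[[[-1.5,0,0,0],[-3,0,0,0],[-3,0,0,-0.1],[-3,0,0,-0.09],[0,0,0,0]]]'
python3 - <<'E'
from h import *
go([0.52,-0.06,0.115],0.274); cam("wrist","w6")
E
```

```text
time: 8.45
tool_pos: [0.4746, -0.2622, 0.0878]
tcp_rot: [0.85, 1.557, -0.443]
force: [-0.3, 0.3, -2.4]
gripper_width: 0.0525
t 8.45 tcp [ 0.4742 -0.262   0.1168] jawyaw 0.2778 x [ 0.013 -0.006 -1.   ] w 0.0525 F [-0.3  0.3 -2.4]
tool shift cm [  0.11   9.94 -18.18]
turn about tool x 0.0038 (world yaw -0.0038) alt -3.138 j6 0.788
```

View pics/w6.png

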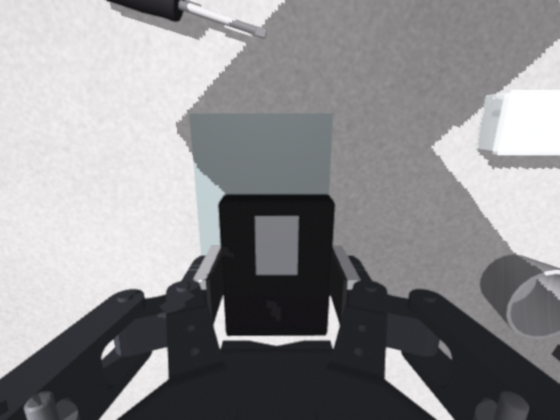

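```bash
python3 -m inch '[[[0,2.5,-4.5,0],[0,2.5,-4.5,0],[0,2.5,-4.5,0],[0,2.5,-4.5,0],[0,0,0,0]]]'
python3 - <<'E'
from h import *
go([0.52,-0.06,0.115],0.274); c=cam("wrist","w7"); np.savez("w7.npz",**c)
E
```

```text
time: 9.12
tool_pos: [0.52, -0.056, 0.0793]
tcp_rot: [0.528, 1.566, -0.778]
force: [0.3, -0.9, -2.6]
gripper_width: 0.0526
t 9.12 tcp [ 0.5199 -0.0559  0.1083] jawyaw 0.2647 x [ 0.003 -0.003 -1.   ] w 0.0526 F [ 0.3 -0.9 -2.6]
tool shift cm [-0.67 -0.1   0.4 ]
turn about tool x -0.0093 (world yaw 0.0093) alt 3.132 j6 1.201
```

View pics/w7.png

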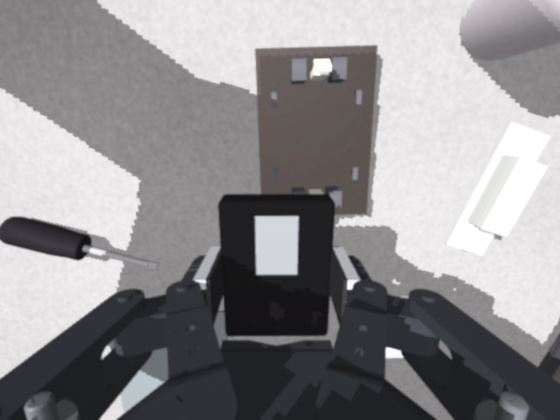

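```bash
python3 - <<'E'
from h import *
c=dict(np.load("w7.npz")); im=c["img"].astype(int)
crop(c,"w7c",245,35,145,190,3)
x0,y0=245,35; H=im[35:225,245:390]
bl=((H[:,:,2]-H[:,:,0]>3)&(H.max(2)<140)&(H.max(2)>55)).astype(np.uint8)
nn,l,st,ce=cv2.connectedComponentsWithStats(bl,connectivity=4)
for i in range(1,nn):
    if st[i,4]>=15: print(st[i],(ce[i]+[x0,y0]).round(1),onz(c,ce[i]+[x0,y0],.030)[0].round(4),onz(c,ce[i]+[x0,y0],.017)[0].round(4))
E
```

```text
[46 24 15 24 65] [294.6  74.8] [0.5055 0.0459 0.03  ] [0.5057 0.0479 0.017 ]
[ 84  34  17  12 100] [335.7  75.7] [0.5332 0.0528 0.03  ] [0.5351 0.0553 0.017 ]
[110  56   2  13  21] [355.6  98. ] [0.5514 0.0427 0.03  ] [0.5544 0.0445 0.017 ]
[27 61  5 10 31] [273.8 101.1] [0.496  0.0255 0.03  ] [0.4957 0.0263 0.017 ]
[107 132   5  12  20] [352.8 171. ] [ 0.5667 -0.0071  0.03  ] [ 0.5706 -0.0082  0.017 ]
[ 29 135   4  11  33] [275.3 175.2] [ 0.5108 -0.0255  0.03  ] [ 0.5114 -0.0277  0.017 ]
[ 83 153  14  20 107] [334.3 196.1] [ 0.5594 -0.0294  0.03  ] [ 0.5628 -0.0318  0.017 ]
[ 48 154  12   5  45] [298.4 191.3] [ 0.5314 -0.033   0.03  ] [ 0.5332 -0.0356  0.017 ]
[ 10 180  43   1  43] [276. 215.] [ 0.5197 -0.056   0.03  ] [ 0.5208 -0.06    0.017 ]
```

View pics/w7c.png

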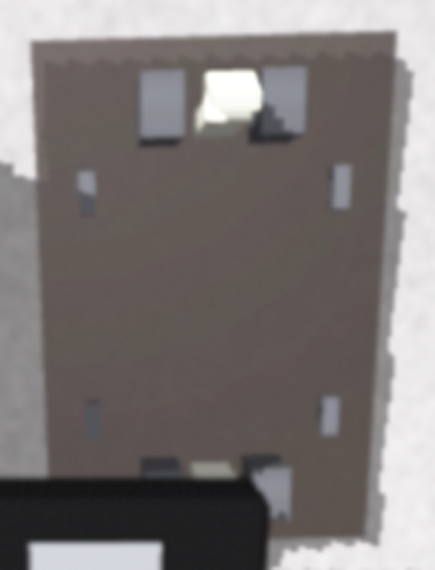

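```bash
cat > dock.py <<'E'
from h import *
c=dict(np.load("w7.npz"))
f=lambda a:np.array(a,float)/3-.33+[245,35]
sh=onz(c,f([[162,104],[285,100]]),.030); rb=onz(c,f([[87,192],[343.5,186],[332,415],[94,418]]),.017)
pts=np.r_[sh,rb][:,:2]; mod=np.array([[-14,47],[14,47],[-31.5,29],[31.5,29],[31.5,-29],[-31.5,-29]])/1000
pl=onz(c,f([[32,42],[396,32],[362,538]]),.012)[:,:2]; print("plate edges",np.linalg.norm(pl[1]-pl[0]),np.linalg.norm(pl[2]-pl[1]))
mod2=np.r_[mod,[[-.045,.065],[.045,.065],[.045,-.065]]]; pts2=np.r_[pts,pl]
def fit(m,p):
    M,_=m.mean(0),0; A=(m-M).T@(p-p.mean(0)); th=np.arctan2(A[0,1]-A[1,0],A[0,0]+A[1,1])
    R=np.array([[np.cos(th),-np.sin(th)],[np.sin(th),np.cos(th)]]); t=p.mean(0)-R@M
    return t,th,((p-t)@R-m)*1000
for a,b in((mod,pts),(mod2,pts2)):
    t,th,r=fit(a,b); print(t.round(4),th.round(4)); print(r.round(1).tolist())
E
python3 dock.py
```

```text
plate edges 0.08893269309017793 0.1295375121928062
[0.5342 0.0094] 0.2884
[[-0.3, -0.4], [0.0, -0.3], [-0.6, -0.1], [0.5, -0.2], [0.6, 0.1], [-0.2, 0.9]]
[0.534  0.0091] 0.2855
[[-0.2, -0.3], [0.1, 0.0], [-0.5, 0.0], [0.7, 0.1], [0.9, 0.4], [0.1, 1.0], [0.4, -0.8], [-0.7, -0.5], [-0.8, -0.0]]
```

```bash
python3 - <<'E'
from h import *
c=dict(np.load("w7.npz"))
p,R,s=tool()
for b in(-.0142,.0018):
    o,d=ray(c,[[221,199],[333,199],[277,196],[277,335],[226,334],[327,334]]); n=R[:,0]; P=o+d*(((p+b*n-o)@n)/(d@n))[:,None]
    print(b,((P-p)@R*1000).round(1).tolist())
t=np.array([.534,.0092]); go([t[0],t[1],.1],.287)
E
```

```text
-0.0142 [[-14.2, -24.7, -38.1], [-14.2, 26.0, -38.1], [-14.2, 0.6, -39.5], [-14.2, 0.7, 34.9], [-14.2, -25.8, 34.3], [-14.2, 26.7, 34.3]]
0.0018 [[1.8, -27.8, -34.0], [1.8, 29.2, -34.0], [1.8, 0.7, -35.6], [1.8, 0.8, 48.1], [1.8, -29.0, 47.4], [1.8, 30.0, 47.4]]
t 9.18 tcp [ 0.5196 -0.0572  0.1082] jawyaw 0.2637 x [ 0.003 -0.004 -1.   ] w 0.0522 F [ 0.2 -0.2 -2.4]
tool shift cm [ 0.8   3.12 -6.04]
turn about tool x -0.0233 (world yaw 0.0233) alt 3.118 j6 1.199
```

```bash
python3 -m inch '[[[0.3,1.6,-3,-0.012],[0.3,1.5,-2.8,-0.011],[0,0,0,0],[0,0,0,0]]]'
python3 - <<'E'
from h import *
go([.534,.0068,.065],.287)
E
```

```text
time: 9.68
tool_pos: [0.5327, 0.0041, 0.0699]
tcp_rot: [-0.577, 1.565, -1.868]
force: [1.2, 0.1, -2.4]
gripper_width: 0.0522
t 9.68 tcp [0.5327 0.0043 0.0989] jawyaw 0.2793 x [-0.002 -0.005 -1.   ] w 0.0522 F [ 1.2  0.1 -2.4]
tool shift cm [ 3.38  0.2  -0.22]
turn about tool x -0.0077 (world yaw 0.0077) alt 3.134 j6 1.302
```

```bash
python3 -m inch '[[[1.6,0.2,-0.22,-0.008],[1.6,0,0,0],[0,0,0,0],[0,0,0,0]]]'
python3 - <<'E'
from h import *
go([.534,.0068,.04],.287); cam("wrist","w8"); c=cam("scene"); crop(c,"s8",230,170,110,100,6)
E
```

```text
time: 10.18
tool_pos: [0.533, 0.0042, 0.0345]
tcp_rot: [-0.824, 1.564, -2.111]
force: [0.5, -0.0, -1.3]
gripper_width: 0.0522
t 10.18 tcp [0.5331 0.0043 0.0635] jawyaw 0.2838 x [-0.003 -0.006 -1.   ] w 0.0522 F [ 0.5 -0.  -1.3]
tool shift cm [ 2.34  0.17 -0.22]
turn about tool x -0.0032 (world yaw 0.0032) alt 3.138 j6 1.298
```

View pics/w8.png

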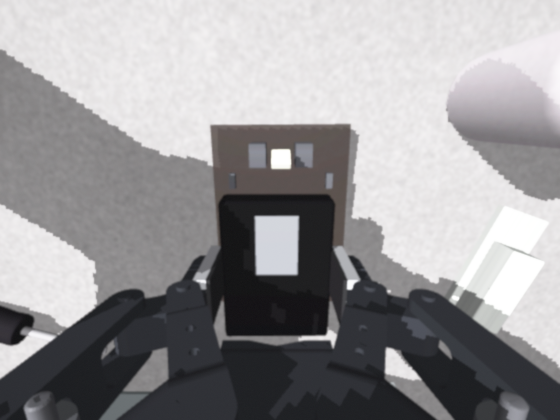

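View pics/s8.png

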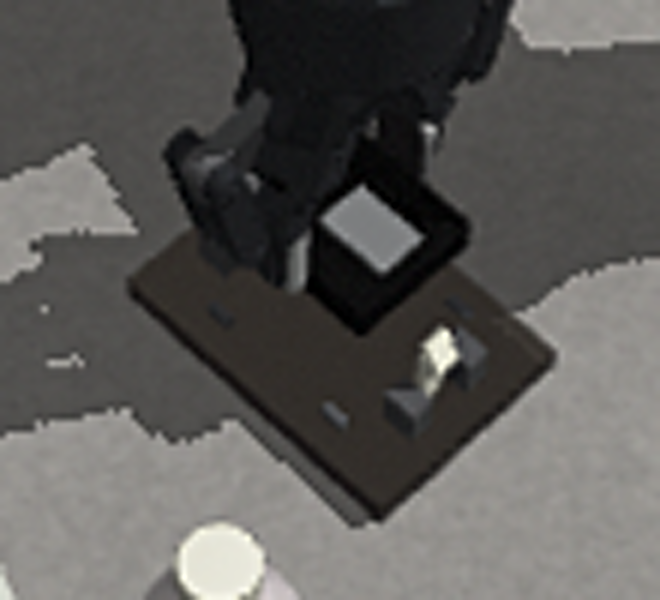

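```bash
python3 -m inch '[[[0.5,0.25,-0.35,-0.005],[0,0,0,0],[0,0,0,0]]]'
python3 - <<'E'
from h import *
go([.534,.0068,.04],.287)
E
```

```text
time: 10.65
tool_pos: [0.5352, 0.0088, 0.0301]
tcp_rot: [-0.575, 1.565, -1.856]
force: [-0.1, 0.0, -1.0]
gripper_width: 0.052
t 10.65 tcp [0.5353 0.009  0.0591] jawyaw 0.2897 x [-0.002 -0.006 -1.   ] w 0.052 F [-0.1  0.  -1. ]
tool shift cm [ 1.91 -0.18  0.16]
turn about tool x 0.0027 (world yaw -0.0027) alt -3.139 j6 1.301
```

```bash
python3 -m inch '[[[0,-0.14,0.14,0],[0,0,0,0],[0,0,0,0]]]'
python3 - <<'E'
from h import *
go([.534,.0068,.04],.287)
go([.534,.0068,.04],.287); cam("wrist"); cam("wrist");go([.534,.0068,.04],.287)
E
```

```text
time: 11.02
tool_pos: [0.5343, 0.0069, 0.0303]
tcp_rot: [-0.534, 1.565, -1.815]
force: [0.5, 0.6, -2.5]
gripper_width: 0.0522
t 11.03 tcp [0.5343 0.0071 0.0593] jawyaw 0.2897 x [-0.001 -0.006 -1.   ] w 0.0522 F [ 0.5  0.6 -2.5]
tool shift cm [ 1.93 -0.03  0.01]
turn about tool x 0.0027 (world yaw -0.0027) alt -3.139 j6 1.297
t 11.03 tcp [0.5343 0.0071 0.0593] jawyaw 0.2897 x [-0.001 -0.006 -1.   ] w 0.0522 F [ 0.5  0.6 -2.5]
tool shift cm [ 1.93 -0.03  0.01]
turn about tool x 0.0027 (world yaw -0.0027) alt -3.139 j6 1.297
t 11.12 tcp [0.5343 0.0071 0.0594] jawyaw 0.2897 x [-0.001 -0.006 -1.   ] w 0.0525 F [ 0.4 -0.  -0.8]
tool shift cm [ 1.94 -0.03  0.01]
turn about tool x 0.0027 (world yaw -0.0027) alt -3.139 j6 1.297
```

Well aligned. Descend part way and check.

```bash
python3 -m inch '[[[1,0,0,0],[1,0,0,0],[0,0,0,0],[0,0,0,0]]]'
python3 - <<'E'
from h import *
go([.534,.0068,.0145],.287); c=cam("wrist","w9")
E
```

```text
time: 11.62
tool_pos: [0.5338, 0.0068, 0.0082]
tcp_rot: [-0.713, 1.565, -1.994]
force: [0.2, -0.0, -1.8]
gripper_width: 0.0526
t 11.62 tcp [0.5339 0.007  0.0372] jawyaw 0.2898 x [-0.003 -0.006 -1.   ] w 0.0526 F [ 0.2 -0.  -1.8]
tool shift cm [2.27 0.02 0.01]
turn about tool x 0.0028 (world yaw -0.0028) alt -3.139 j6 1.297
```

View pics/w9.png

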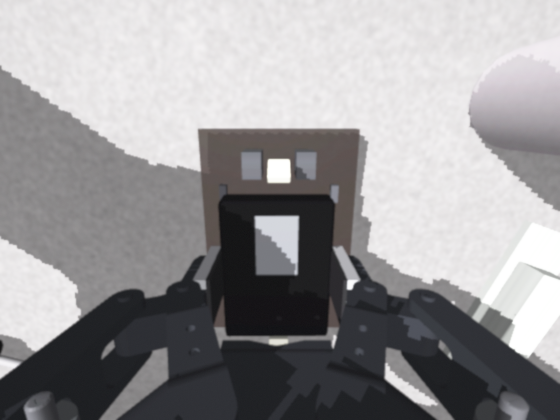

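```bash
python3 -m inch '[[[1,0,0,0],[0.8,0,0,0],[0.3,0,0,0],[0,0,0,0]]]'
python3 - <<'E'
from h import *
go([.534,.0068,.0145],.287); c=cam("wrist","w10")
E
```

```text
time: 12.18
tool_pos: [0.5337, 0.0067, -0.0143]
tcp_rot: [-0.722, 1.565, -2.004]
force: [-0.7, -0.3, -1.4]
gripper_width: 0.0522
t 12.18 tcp [0.5338 0.0068 0.0147] jawyaw 0.2898 x [-0.003 -0.006 -1.   ] w 0.0522 F [-0.7 -0.3 -1.4]
tool shift cm [0.02 0.02 0.01]
turn about tool x 0.0028 (world yaw -0.0028) alt -3.139 j6 1.297
```

View pics/w10.png

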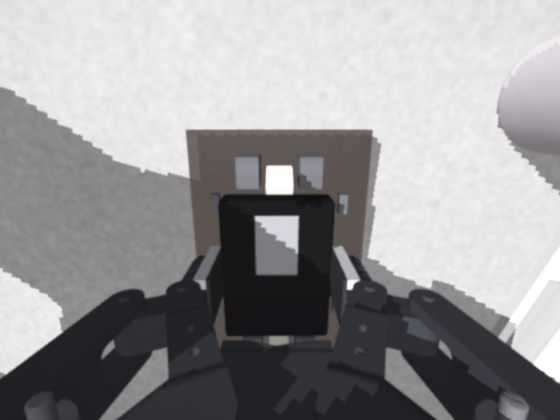

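```bash
python3 -m inch '[[[0.05,0,0,0],[0,0,0,0],[0,0,0,0],[0,0,0,0],[-1.5,0,0,0],[-3,0,0,0],[-4,0,0,0],[-3,0,0,0],[0,0,0,0]]]' 1
python3 - <<'E'
from h import *
# dock y dir
d=np.array([-np.sin(.287),np.cos(.287)])
go([.534-d[0]*.05,.0092-d[1]*.05,.11],.287); c=cam("wrist","w11")
c=cam("top");crop(c,"t11",240,185,75,65,8); c=cam("scene"); crop(c,"s11",230,180,110,90,6)
E
```

```text
time: 13.35
tool_pos: [0.535, 0.0074, 0.1097]
tcp_rot: [0.168, 1.565, -1.113]
force: [-0.2, 0.0, -0.2]
gripper_width: 0.0856
t 13.35 tcp [0.5349 0.0075 0.1387] jawyaw 0.2898 x [ 0.003 -0.006 -1.   ] w 0.0856 F [-0.2  0.  -0.2]
tool shift cm [ 2.9  -0.06  4.8 ]
turn about tool x 0.0028 (world yaw -0.0028) alt -3.139 j6 1.298
```

View pics/w11.png

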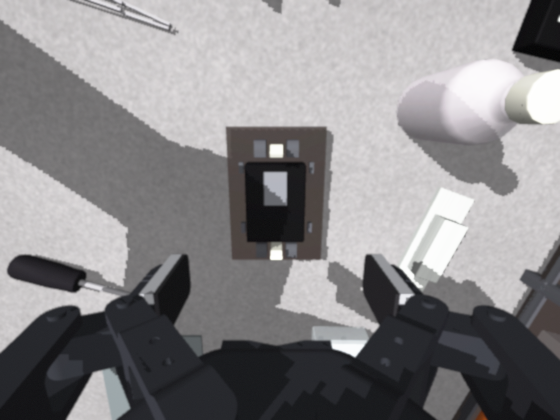

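View pics/s11.png

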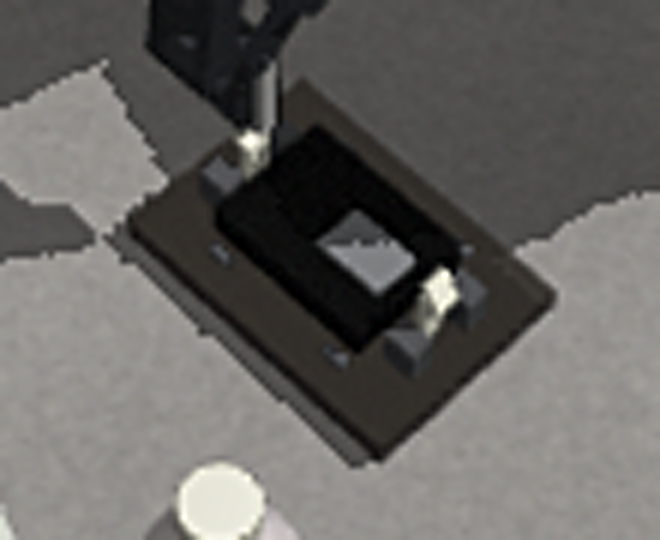

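```bash
python3 - <<'E'
from h import *
c=dict(np.load("top.npz"))
# windows (dark) centres in 9x crop: (173,382),(453,258); plate z=.012
f=np.array([[173,382],[453,258]])/9-.45+[150,210]
P=onz(c,f,.010); print(P, P.mean(0), np.linalg.norm(P[0]-P[1]), np.arctan2(*(P[0]-P[1])[[1,0]]))
m=P.mean(0); a=np.arctan2(*(P[0]-P[1])[[1,0]])
go([m[0],m[1],.13],a)
E
```

```text
[[0.44613228 0.27814188 0.01      ]
 [0.48126954 0.20061706 0.01      ]] [0.46370091 0.23937947 0.01      ] 0.08511595375379061 1.9963404745472806
t 13.5 tcp [0.5334 0.0075 0.1348] jawyaw 0.2897 x [-0.003 -0.006 -1.   ] w 0.0854 F [ 0.4 -0.1 -0.4]
tool shift cm [  0.37  -0.06 -24.21]
turn about tool x 1.435 (world yaw -1.4350) alt -1.707 j6 1.298
```

```bash
python3 -m inch '[[[-0.5,0,-4.8,0],[-0.5,0,-4.8,0],[0,0,-4.8,0],[0,0,-4.8,0],[0,0,-4.8,0],[0,0,0,-0.17],[0,0,0,-0.17],[0,0,0,-0.17],[0,0,0,-0.17],[0,0,0,-0.17],[0,0,0,-0.17],[0,0,0,-0.17]]]'
python3 - <<'E'
from h import *
go([.4637,.2394,.14],1.996)
E
```

```text
time: 15.0
tool_pos: [0.4547, 0.2416, 0.0989]
tcp_rot: [-2.54, 1.54, -2.595]
force: [0.8, -0.1, -0.9]
gripper_width: 0.0853
t 15.0 tcp [0.4554 0.2421 0.1279] jawyaw 1.5165 x [-0.026 -0.016 -1.   ] w 0.0853 F [ 0.8 -0.1 -0.9]
tool shift cm [-1.23 -0.24  0.81]
turn about tool x -0.4795 (world yaw 0.4795) alt 2.662 j6 0.544
```

```bash
python3 -m inch '[[[-0.4,0,0,-0.16],[-0.4,0,0,-0.16],[-0.2,0,0,-0.16],[0,0,0,0],[0,0,0,0]]]'
python3 - <<'E'
from h import *
go([.4637,.2394,.14],1.996);c=cam("wrist","w12"); np.savez("w12.npz",**c)
E
```

```text
time: 15.62
tool_pos: [0.452, 0.2402, 0.1031]
tcp_rot: [-3.046, 1.53, -2.608]
force: [-0.8, -0.2, 0.0]
gripper_width: 0.0856
t 15.62 tcp [0.453  0.2408 0.1321] jawyaw 2.0086 x [-0.035 -0.021 -0.999] w 0.0856 F [-0.8 -0.2  0. ]
tool shift cm [-0.82 -0.59  0.87]
turn about tool x 0.0126 (world yaw -0.0126) alt -3.129 j6 0.052
```

View pics/w12.png

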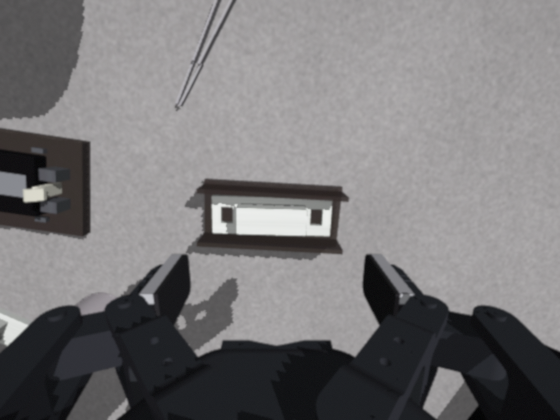

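```bash
python3 - <<'E'
from h import *
c=dict(np.load("w12.npz")); crop(c,"w12c",190,170,170,95,4.5)
im=c["img"].astype(int); x0,y0=212,198; H=im[198:238,212:332]; g=H.min(2)
print(np.percentile(g,[5,50,95]))
m=(g>225).astype(np.uint8); nn,l,st,ce=cv2.connectedComponentsWithStats(m)
for i in range(1,nn):
    if st[i,4]>20: print("bright",st[i],ce[i]+[x0,y0])
m=(g<110).astype(np.uint8); nn,l,st,ce=cv2.connectedComponentsWithStats(m)
for i in range(1,nn):
    if st[i,4]>20: print("dark",st[i],ce[i]+[x0,y0],onz(c,ce[i]+[x0,y0],.012))
E
```

```text
[ 51.  206.5 234. ]
bright [  1   6  13  28 221] [217.41628959 219.55656109]
bright [  25   11   91   26 1753] [274.27096406 221.81003993]
bright [109  13   9  18 110] [325.96363636 219.23636364]
dark [72  0 48  4 96] [313.30208333 198.69791667] [[0.43150772 0.26850031 0.012     ]]
dark [ 10  10  11  15 157] [227.12101911 214.74522293] [[0.47962361 0.20210154 0.012     ]]
dark [ 99  11  11  15 158] [315.90506329 215.98734177] [[0.44530984 0.27820205 0.012     ]]
dark [  0  25 120  15 326] [261.53374233 235.68404908] [[0.48479429 0.2399662  0.012     ]]
```

View pics/w12c.png

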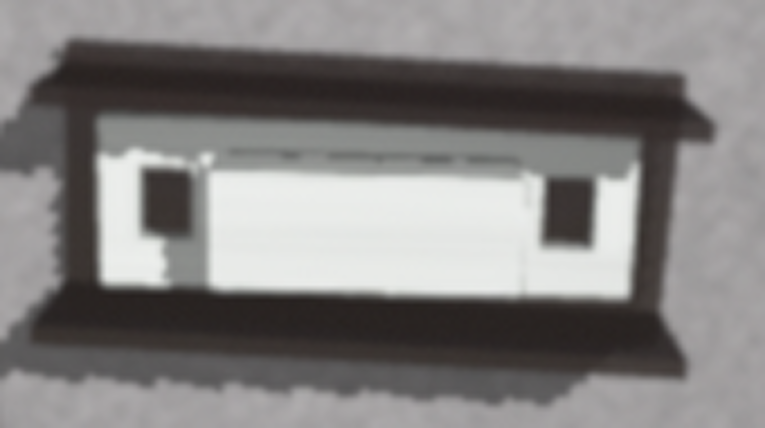

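```bash
python3 -m inch '[[[1,-0.4,1.2,0.013],[1.5,0,0,0],[1.5,0,0,0],[0,0,0,0],[0,0,0,0]]]'
python3 - <<'E'
from h import *
go([.463,.240,.06],1.994)
E
```

```text
time: 16.3
tool_pos: [0.4633, 0.2404, 0.0581]
tcp_rot: [-3.032, 1.528, -2.612]
force: [-0.1, -0.7, 0.8]
gripper_width: 0.0854
t 16.3 tcp [0.4643 0.2411 0.0871] jawyaw 1.9915 x [-0.037 -0.022 -0.999] w 0.0854 F [-0.1 -0.7  0.8]
tool shift cm [ 2.71 -0.03 -0.05]
turn about tool x -0.0025 (world yaw 0.0025) alt 3.139 j6 0.06
```

```bash
python3 -m inch '[[[2,0,0.05,0],[2,0,0.1,0],[1,0,0,0],[0,0,0,0]]]'
python3 - <<'E'
from h import *
go([.463,.240,.0115],1.994); cam("wrist","w13")
E
```

```text
time: 16.8
tool_pos: [0.4639, 0.2407, 0.0093]
tcp_rot: [-3.028, 1.532, -2.607]
force: [0.3, 0.6, 1.0]
gripper_width: 0.0856
t 16.8 tcp [0.4649 0.2413 0.0382] jawyaw 1.9916 x [-0.034 -0.02  -0.999] w 0.0856 F [0.3 0.6 1. ]
tool shift cm [ 2.68 -0.03 -0.12]
turn about tool x -0.0024 (world yaw 0.0024) alt 3.139 j6 0.059
```

View pics/w13.png

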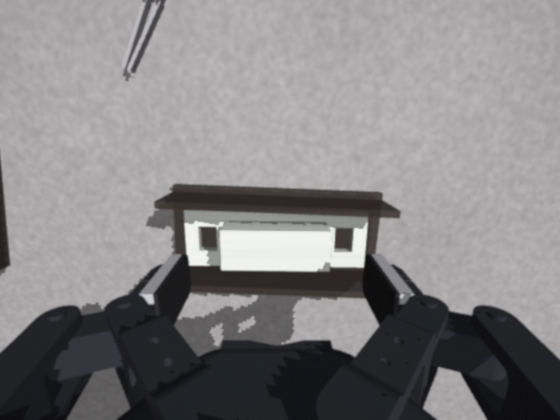

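```bash
python3 - <<'E'
from h import *
c=cam("wrist"); p,R,s=tool()
P=onz(c,[[275.5,248],[221,248],[330,248],[276,226],[276,271]],.032); print(P.round(4).tolist()); print(((P-p)@R*1000).round(1).tolist())
W=onz(c,[[208.5,237],[344,239]],.012);print(W.round(4),W.mean(0)); print(((W-p)@R*1000).round(1))
E
```

```text
[[0.4615, 0.2395, 0.032], [0.4739, 0.212, 0.032], [0.4492, 0.267, 0.032], [0.4498, 0.2346, 0.032], [0.4741, 0.2454, 0.032]]
[[7.2, -0.2, -4.0], [7.4, -30.4, -4.0], [7.1, 29.9, -4.1], [7.7, 0.1, -16.7], [6.7, 0.0, 9.8]]
[[0.4793 0.2018 0.012 ]
 [0.4461 0.279  0.012 ]] [0.46265689 0.24041495 0.012     ]
[[ 27.4 -41.8  -2.5]
 [ 27.   42.2  -1.3]]
```

```bash
python3 -m inch '[[[0.8,0,-0.2,0],[1,0,0,0],[0.6,0,0,0],[0.2,0,0,0],[0,0,0,0]]]'
python3 - <<'E'
from h import *
go([.4622,.240,.0115],1.994); cam("wrist","w14")
E
```

```text
time: 17.52
tool_pos: [0.462, 0.2398, -0.0166]
tcp_rot: [-3.025, 1.534, -2.604]
force: [-0.5, 0.9, 0.6]
gripper_width: 0.0854
t 17.52 tcp [0.4629 0.2404 0.0124] jawyaw 1.9915 x [-0.031 -0.019 -0.999] w 0.0854 F [-0.5  0.9  0.6]
tool shift cm [ 0.09 -0.   -0.08]
turn about tool x -0.0025 (world yaw 0.0025) alt 3.139 j6 0.059
```

View pics/w14.png

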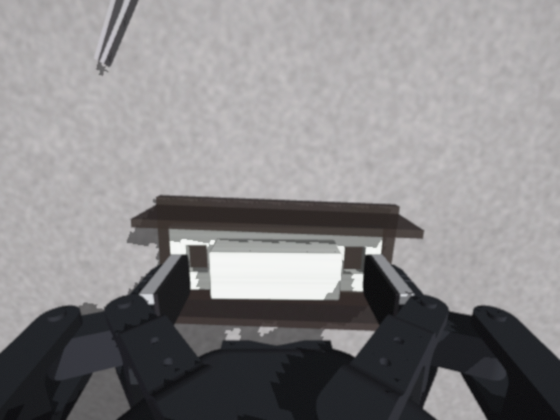

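```bash
python3 -m inch '[[[0.1,0,-0.05,0],[0,0,0,0],[0,0,0,0],[0,0,0,0],[0,0,0,0]]]' 0 50
python3 - <<'E'
from h import *
go([.4622,.240,.0115],1.994); cam("wrist","w15")
E
```

```text
time: 18.2
tool_pos: [0.4619, 0.2398, -0.017]
tcp_rot: [-3.022, 1.535, -2.601]
force: [0.7, 0.6, -0.6]
gripper_width: 0.0607
t 18.2 tcp [0.4628 0.2403 0.012 ] jawyaw 1.9915 x [-0.03  -0.018 -0.999] w 0.0607 F [ 0.7  0.6 -0.6]
tool shift cm [ 0.06 -0.01 -0.07]
turn about tool x -0.0025 (world yaw 0.0025) alt 3.139 j6 0.06
```

View pics/w15.png

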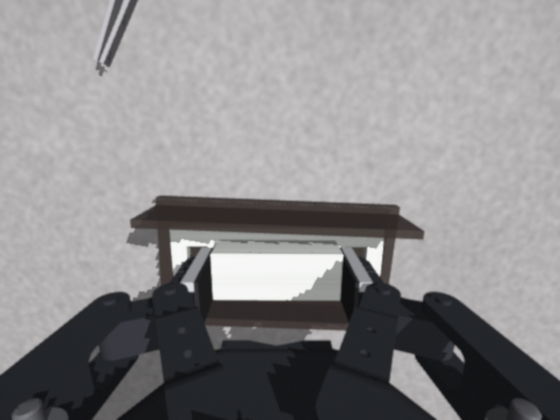

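```bash
python3 -m inch '[[[-1,0,-0.05,0],[-1.5,0,-0.05,0],[-2,0,-0.07,0],[-2,0,-0.07,0],[-2,0,0,0],[0,0,0,0]]]'
python3 - <<'E'
from h import *
go([.475,-.2625,.09],0.28); cam("wrist","w16")
E
```

```text
time: 19.0
tool_pos: [0.4631, 0.2408, 0.076]
tcp_rot: [-3.014, 1.539, -2.594]
force: [0.7, 1.0, -1.8]
gripper_width: 0.0605
t 19.0 tcp [0.4639 0.2413 0.105 ] jawyaw 1.9915 x [-0.027 -0.017 -0.999] w 0.0605 F [ 0.7  1.  -1.8]
tool shift cm [  2.3  -46.43 -19.5 ]
turn about tool x -1.4301 (world yaw 1.4301) alt 1.711 j6 0.06
```

View pics/w16.png

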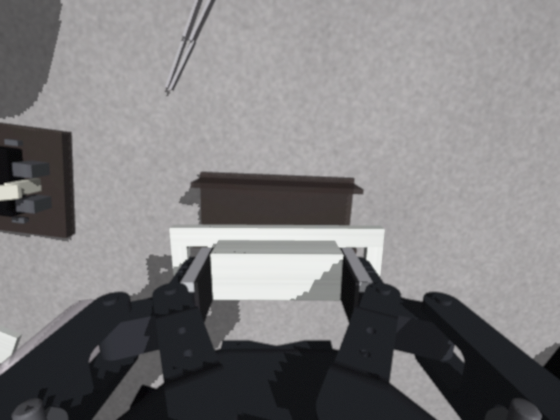

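```bash
python3 -m inch '[[[0,-2.5,-1.05,0],[0,-5,-2.1,0],[0,-5,-2.1,0],[0,-5,-2.1,0],[0,-5,-2.1,0],[0,-5,-2.1,0],[0,-5,-2.1,0],[0,-5,-2.1,0],[0,-4,-1.7,0],[0,-2,-0.8,0],[0,0,0,0]]]'
python3 - <<'E'
from h import *
go([.475,-.2625,.06],1.85)
E
```

```text
time: 20.42
tool_pos: [0.4697, -0.245, 0.0737]
tcp_rot: [3.114, 1.53, -2.747]
force: [0.5, -0.1, -0.8]
gripper_width: 0.061
t 20.43 tcp [ 0.4708 -0.2445  0.1027] jawyaw 1.9934 x [-0.038 -0.016 -0.999] w 0.061 F [ 0.5 -0.1 -0.8]
tool shift cm [ 4.28 -1.81 -0.18]
turn about tool x 0.1434 (world yaw -0.1434) alt -2.998 j6 -0.885
```

```bash
python3 -m inch '[[[1.5,-1.0,-0.1,0.07],[2,-0.8,-0.1,0.07],[1.5,0,0,0],[0,0,0,0],[0,0,0,0]]]'
python3 - <<'E'
from h import *
go([.475,-.2625,.0095],1.85);cam("wrist","w17"); c=cam("scene"); crop(c,"s17",195,83,130,100,6)
E
```

```text
time: 21.05
tool_pos: [0.4721, -0.2594, 0.0212]
tcp_rot: [-3.098, 1.528, -2.814]
force: [-0.3, -0.2, -1.0]
gripper_width: 0.0608
t 21.05 tcp [ 0.4733 -0.259   0.0501] jawyaw 1.8551 x [-0.04  -0.014 -0.999] w 0.0608 F [-0.3 -0.2 -1. ]
tool shift cm [ 4.06 -0.37  0.24]
turn about tool x 0.0051 (world yaw -0.0051) alt -3.137 j6 -0.768
```

View pics/w17.png

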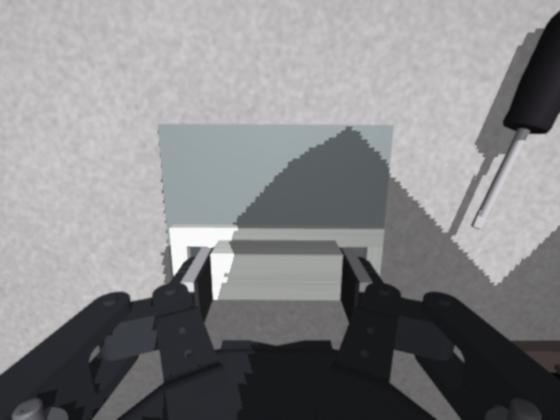

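View pics/s17.png

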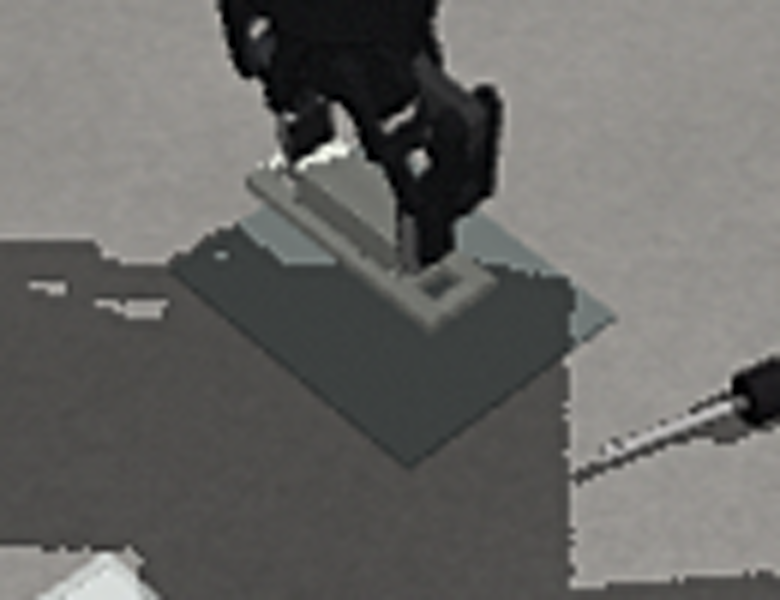

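```bash
python3 -m inch '[[[1.5,-0.3,0.2,0.005],[1.5,0,0.05,0],[0.5,0,0,0],[0,0,0,0]]]'
python3 - <<'E'
from h import *
go([.475,-.2625,.009],1.85)
E
```

```text
time: 21.65
tool_pos: [0.4743, -0.2624, -0.0161]
tcp_rot: [-3.08, 1.529, -2.801]
force: [0.5, -0.6, -0.5]
gripper_width: 0.0606
t 21.65 tcp [ 0.4754 -0.262   0.0129] jawyaw 1.8498 x [-0.04  -0.014 -0.999] w 0.0606 F [ 0.5 -0.6 -0.5]
tool shift cm [ 0.39 -0.03 -0.04]
turn about tool x -0.0002 (world yaw 0.0002) alt 3.141 j6 -0.766
```

```bash
python3 -m inch '[[[0.3,0,0,0],[0,0,0,0],[0.1,0,0,0],[0,0,0,0]]]'
python3 - <<'E'
from h import *
go([.475,-.2625,.009],1.85)
E
```

```text
time: 22.15
tool_pos: [0.4746, -0.2628, -0.0195]
tcp_rot: [-3.059, 1.53, -2.78]
force: [-0.4, 0.4, -1.3]
gripper_width: 0.0609
t 22.15 tcp [ 0.4757 -0.2623  0.0094] jawyaw 1.8497 x [-0.038 -0.015 -0.999] w 0.0609 F [-0.4  0.4 -1.3]
tool shift cm [ 0.05  0.   -0.07]
turn about tool x -0.0003 (world yaw 0.0003) alt 3.141 j6 -0.766
```

```bash
python3 -m inch '[[[0.15,0,0,0],[0,0,0,0]]]';  python3 -m inch '[[[0,0,0,0],[0,0,0,0],[0,0,0,0],[0,0,0,0]]]' 1; python3 -m inch '[[[-1.5,0,0,0],[-3,0,0,0],[-3,0,0,0],[-1,0,0,0],[0,0,0,0]]]'
python3 - <<'E'
from h import *
go([.475,-.2625,.09],.28);cam("wrist","w18")
E
```

```text
time: 22.4
tool_pos: [0.4749, -0.263, -0.0197]
tcp_rot: [-3.033, 1.53, -2.754]
force: [0.6, -0.5, -1.7]
gripper_width: 0.0606
time: 22.9
tool_pos: [0.475, -0.2631, -0.0197]
tcp_rot: [-3.027, 1.531, -2.748]
force: [1.0, -0.0, -0.1]
gripper_width: 0.0849
time: 23.52
tool_pos: [0.4784, -0.2617, 0.0703]
tcp_rot: [-3.007, 1.531, -2.728]
force: [-0.3, -0.6, -0.0]
gripper_width: 0.0854
t 23.52 tcp [ 0.4795 -0.2613  0.0992] jawyaw 1.8497 x [-0.036 -0.016 -0.999] w 0.0854 F [-0.3 -0.6 -0. ]
tool shift cm [ 0.94  0.01 -0.43]
turn about tool x 1.5697 (world yaw -1.5697) alt -1.572 j6 -0.761
```

View pics/w18.png

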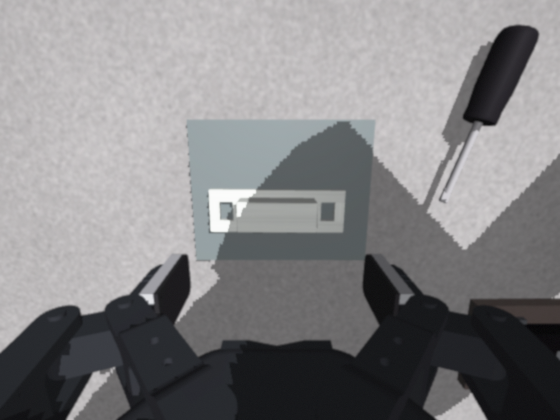

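```bash
python3 -m inch '[[[0,0,0,0.17],[0,0,0,0.17],[0,0,0,0.17],[0,0,0,0.17],[0,0,0,0.17],[0,0,0,0.17],[0,0,0,0.17],[0,0,0,0.17],[0,0,0,0.15],[0,0,0,0]]]'
python3 - <<'E'
from h import *
go([.475,-.2625,.09],.28)
E
```

```text
time: 24.82
tool_pos: [0.4718, -0.2586, 0.0556]
tcp_rot: [-1.747, 1.516, -3.027]
force: [-0.1, 0.4, -0.4]
gripper_width: 0.0854
t 24.82 tcp [ 0.4734 -0.2584  0.0845] jawyaw 0.2918 x [-0.054 -0.006 -0.998] w 0.0854 F [-0.1  0.4 -0.4]
tool shift cm [-0.55  0.01  0.43]
turn about tool x 0.0118 (world yaw -0.0118) alt -3.13 j6 0.797
```

```bash
python3 -m inch '[[[0.1,0,0,0],[0.1,0,0,0],[0.1,0,0,0],[0.1,0,0,0],[0.1,0,0,0],[0.1,0,0,0],[0.1,0,0,0],[0.1,0,0,0]]]'
python3 - <<'E'
from h import *
go([.475,-.2625,.09],.28)
E
```

```text
time: 25.82
tool_pos: [0.4709, -0.2585, 0.046]
tcp_rot: [-1.769, 1.515, -3.041]
force: [0.1, -0.3, 1.2]
gripper_width: 0.0854
t 25.82 tcp [ 0.4725 -0.2583  0.0749] jawyaw 0.2995 x [-0.056 -0.006 -0.998] w 0.0854 F [ 0.1 -0.3  1.2]
tool shift cm [-1.51  0.03  0.46]
turn about tool x 0.0195 (world yaw -0.0195) alt -3.122 j6 0.788
```

```bash
python3 -m inch '[[[-3,0,0,0],[-3,0,0,0],[-3,0,0,0],[0,0,0,0]]]'; python3 -m inch '[[[2,0,0,0],[2,0,0,0],[2,0,0,0],[2,0,0,0],[0,0,0,0]]]'
python3 - <<'E'
from h import *
go([.475,-.2625,.09],.28)
E
```

```text
time: 26.32
tool_pos: [0.4756, -0.2577, 0.1376]
tcp_rot: [-1.782, 1.514, -3.054]
force: [0.7, -0.3, -0.5]
gripper_width: 0.0853
time: 26.95
tool_pos: [0.4694, -0.2574, 0.0515]
tcp_rot: [-1.815, 1.511, -3.087]
force: [-1.6, -0.0, 1.1]
gripper_width: 0.0858
t 26.95 tcp [ 0.4712 -0.2573  0.0804] jawyaw 0.2998 x [-0.06  -0.003 -0.998] w 0.0858 F [-1.6 -0.   1.1]
tool shift cm [-0.98  0.16  0.6 ]
turn about tool x 0.0198 (world yaw -0.0198) alt -3.122 j6 0.789
```

```bash
cat > st.py <<'E'
from h import *
p,R,s=tool(); r=p[:2]/np.linalg.norm(p[:2]); x=R[:2,0]
print("t",round(s["time"],2),"tcp",p.round(4),"tiltrad %.4f tan %.4f"%(x@r,x@[-r[1],r[0]]),"jaw",round(np.arctan2(R[1,1],R[0,1]),4),"pitch",round(s["joints"][1]-s["joints"][2]+s["joints"][3]-np.pi/2,4),np.round(s["joints"],4))
E
python3 st.py
python3 -m inch '[[[0,1.5,1.5,0],[0,1.5,1.5,0],[0,1.5,1.5,0],[0,0,0,0]]]' >/dev/null; python3 st.py
python3 -m inch '[[[0,-1.5,-1.5,0],[0,-1.5,-1.5,0],[0,-1.5,-1.5,0],[0,0,0,0]]]' >/dev/null; python3 st.py
```

```text
t 26.95 tcp [ 0.4712 -0.2573  0.0804] tiltrad -0.0511 tan -0.0317 jaw 0.2998 pitch 0.0517 [-0.4835  0.1037 -0.0988  1.4201 -0.0308  0.7887]
t 27.45 tcp [ 0.5289 -0.2879  0.0787] tiltrad -0.0502 tan -0.0316 jaw 0.2997 pitch 0.0507 [-0.4838  0.2579  0.0748  1.4384 -0.0308  0.7884]
t 27.95 tcp [ 0.4694 -0.2563  0.0831] tiltrad -0.0506 tan -0.0317 jaw 0.2998 pitch 0.0512 [-0.4834  0.0976 -0.1001  1.4243 -0.0308  0.7888]
```

```bash

python3 -m inch '[[[0,0,0,0.18],[0,0,0,0.18],[0,0,0,0.18],[0,0,0,0]]]' >/dev/null; python3 st.py
python3 -m inch '[[[0,0,0,-0.18],[0,0,0,-0.18],[0,0,0,-0.18],[0,0,0,0]]]' >/dev/null; python3 st.py
python3 -m inch '[[[0,2,-2,0],[0,2,-2,0],[0,2,-2,0],[0,0,0,0]]]' >/dev/null; python3 st.py
python3 -m inch '[[[0,-2,2,0],[0,-2,2,0],[0,-2,2,0],[0,0,0,0]]]' >/dev/null; python3 st.py
```

```text
t 28.45 tcp [ 0.4706 -0.2569  0.0845] tiltrad -0.0478 tan -0.0316 jaw -0.2555 pitch 0.0484 [-0.4833  0.0974 -0.0976  1.4242 -0.0308  1.3432]
t 28.95 tcp [ 0.4715 -0.2574  0.0848] tiltrad -0.0469 tan -0.0316 jaw 0.3143 pitch 0.0475 [-0.4833  0.0988 -0.0953  1.4242 -0.0308  0.7742]
t 29.45 tcp [ 0.5116 -0.1805  0.0824] tiltrad -0.0506 tan -0.0238 jaw 0.3053 pitch 0.0509 [-0.327   0.1157 -0.0817  1.4243 -0.0232  0.9393]
t 29.95 tcp [ 0.4707 -0.2593  0.0852] tiltrad -0.0458 tan -0.0327 jaw 0.3008 pitch 0.0463 [-0.4866  0.0981 -0.0953  1.4237 -0.0319  0.7844]
```

```bash
python3 - <<'E'
from h import *
c=dict(np.load("top.npz")); print(onz(c,[[386,143],[140,117],[430,117],[280,117]],0).round(3).tolist(), onz(c,[[386,135]],.045))
E
python3 -m inch '[[[-1,3.3,3.4,0],[-1,3.3,3.4,0],[-1,3.3,3.4,0],[0,0,0,0]]]' >/dev/null; python3 st.py
```

```text
[[0.741, -0.29, 0.0], [0.815, 0.377, 0.0], [0.816, -0.414, 0.0], [0.816, -0.004, 0.0]] [[ 0.74600333 -0.27857083  0.045     ]]
t 30.45 tcp [ 0.5991 -0.3289  0.1069] tiltrad -0.0488 tan -0.0322 jaw 0.2957 pitch 0.0493 [-0.4889  0.4547  0.3813  1.5467 -0.0316  0.7874]
```

```bash
python3 -m inch '[[[0,2.5,2.5,0],[0,1.5,1.5,0],[0,1,1,0],[0,0,0,0]]]' >/dev/null; python3 st.py;  python3 -m inch '[[[0,1.5,1.5,0],[0,1.5,1.5,0],[0,0,0,0]]]' >/dev/null; python3 st.py
```

```text
t 30.95 tcp [ 0.6612 -0.3608  0.1018] tiltrad -0.0533 tan -0.0319 jaw 0.2936 pitch 0.0538 [-0.4877  0.66    0.6643  1.6289 -0.0313  0.7908]
t 31.32 tcp [ 0.6972 -0.3795  0.1006] tiltrad -0.0548 tan -0.0318 jaw 0.2928 pitch 0.0552 [-0.4873  0.8068  0.8886  1.7079 -0.0312  0.792 ]
```

```bash
python3 -m inch '[[[0,1.5,1.5,0],[0,1.0,1.0,0],[0,0,0,0]]]' >/dev/null; python3 st.py;  python3 -m inch '[[[0,1,1,0],[0,1,1,0],[0,0,0,0]]]' >/dev/null; python3 st.py
```

```text
t 31.7 tcp [ 0.7263 -0.3948  0.0997] tiltrad -0.0576 tan -0.0318 jaw 0.2924 pitch 0.058 [-0.4872  0.981   1.1729  1.8208 -0.0311  0.7927]
t 32.08 tcp [ 0.7382 -0.4013  0.0952] tiltrad -0.0397 tan -0.0316 jaw 0.2919 pitch 0.04 [-0.4874  1.017   1.2261  1.8199 -0.0312  0.7923]
```

```bash
python3 -m inch '[[[0,1,1,0],[0,1,1,0],[0,0,0,0]]]' >/dev/null; python3 st.py
```

```text
t 32.45 tcp [ 0.7489 -0.4073  0.0882] tiltrad -0.0187 tan -0.0316 jaw 0.2919 pitch 0.019 [-0.4876  1.0286  1.2325  1.7937 -0.0314  0.7914]
```

```bash
python3 -m inch '[[[-0.5,1,1,0],[-0.5,1,1,0],[0,0,0,0]]]' >/dev/null; python3 st.py
```

```text
t 32.83 tcp [ 0.7576 -0.4119  0.0898] tiltrad 0.0055 tan -0.0314 jaw 0.2922 pitch -0.0052 [-0.4875  1.0278  1.2344  1.7722 -0.0315  0.7908]
```

```bash
python3 -m inch '[[[-0.5,-0.8,1.5,0],[-0.5,-0.5,1.6,0],[0,0,0,0]]]' >/dev/null; python3 st.py
```

```text
t 33.2 tcp [ 0.7438 -0.4426  0.0972] tiltrad 0.0201 tan -0.0314 jaw 0.2918 pitch -0.0198 [-0.5264  1.0195  1.2347  1.7663 -0.0316  0.7521]
```

```bash
python3 - <<'E'
from h import *
go([.475,-.2625,.10],.28)
E
```

```text
t 33.2 tcp [ 0.7438 -0.4426  0.0972] jawyaw 0.2918 x [ 0.001 -0.037 -0.999] w 0.0852 F [ 0.4 -1.   0.5]
tool shift cm [ -0.99 -20.56 -24.96]
turn about tool x 0.0118 (world yaw -0.0118) alt -3.13 j6 0.752
```

```bash
python3 -m inch '[[[-0.2,-2,-2.5,0],[-0.2,-3.1,-3.75,0],[-0.2,-3.1,-3.75,0],[-0.2,-3.1,-3.75,0],[-0.2,-3.1,-3.75,0],[0,-3.1,-3.75,0],[0,-2,-2.5,0],[0,0,0,0]]]' >/dev/null; python3 st.py; python3 - <<'E'
from h import *
go([.475,-.2625,.10],.28); c=cam("wrist","w20"); np.savez("w20.npz",**c)
E
```

```text
t 34.2 tcp [ 0.5019 -0.2804  0.0985] tiltrad 0.0203 tan -0.0309 jaw 0.2901 pitch -0.0199 [-0.4941  0.116  -0.0493  1.3856 -0.0312  0.7861]
t 34.2 tcp [ 0.5019 -0.2804  0.0985] jawyaw 0.2901 x [ 0.003 -0.037 -0.999] w 0.0853 F [0.  0.1 0.6]
tool shift cm [-0.22 -2.06 -2.48]
turn about tool x 0.0101 (world yaw -0.0101) alt -3.131 j6 0.786
```

View pics/w20.png

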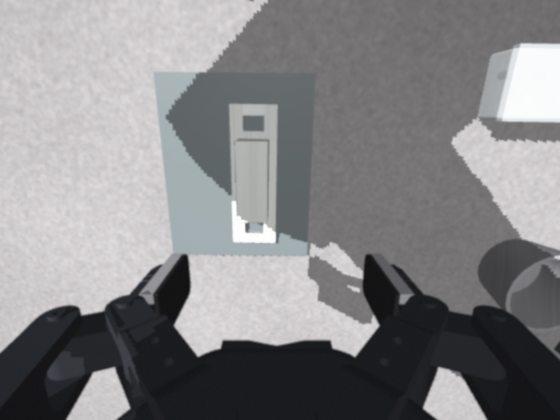

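```bash
python3 - <<'E'
from h import *
c=dict(np.load("w20.npz")); crop(c,"w20c",220,95,70,155,3.8)
P=onz(c,[[230,104],[277,105],[277,243],[233,242],[254,123],[255,227.5]],.009); print(P.round(4)); m=P[:4].mean(0); print(m,P[4:].mean(0),np.linalg.norm(P[4]-P[5]))
d=P[4]-P[5]; print("yaw",np.arctan2(d[1],d[0])-np.pi/2); d=P[0]-P[3]; print(np.arctan2(d[1],d[0])-np.pi/2);d=P[1]-P[2]; print(np.arctan2(d[1],d[0])-np.pi/2)
E
```

```text
[[ 0.4451 -0.2133  0.009 ]
 [ 0.4787 -0.2041  0.009 ]
 [ 0.5107 -0.3113  0.009 ]
 [ 0.4743 -0.3213  0.009 ]
 [ 0.4657 -0.2213  0.009 ]
 [ 0.4888 -0.3029  0.009 ]]
[ 0.4771837  -0.26248593  0.009     ] [ 0.47726556 -0.26210613  0.009     ] 0.08483885608651047
yaw 0.27611617024572377
0.2638600116236054
0.29044682144538103
```

View pics/w20c.png

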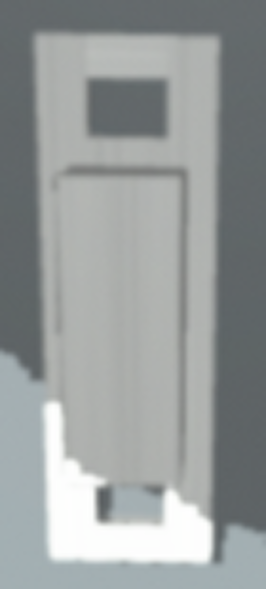

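```bash
python3 -m inch '[[[1,-1.9,-2.3,0.012],[1.5,0,0,0],[0,0,0,0]]]' >/dev/null; python3 - <<'E'
from h import *
go([.477,-.2624,.011],.276)
E
```

```text
t 34.62 tcp [ 0.4807 -0.2672  0.0726] jawyaw 0.2775 x [ 0.006 -0.039 -0.999] w 0.0854 F [ 0.5  0.4 -0.2]
tool shift cm [ 6.13 -0.2  -0.8 ]
turn about tool x 0.0015 (world yaw -0.0015) alt -3.14 j6 0.802
```

```bash
python3 -m inch '[[[1.5,-0.15,-0.5,0],[1.5,0,-0.1,0],[1.2,0,-0.1,0],[0,0,0,0],[0,0,0,0]]]' >/dev/null; python3 - <<'E'
from h import *
go([.477,-.2624,.011],.276)
E
```

```text
t 35.25 tcp [ 0.4788 -0.263   0.0268] jawyaw 0.2775 x [ 0.005 -0.038 -0.999] w 0.0853 F [ 0.6 -0.2 -0.3]
tool shift cm [ 1.58 -0.15 -0.17]
turn about tool x 0.0015 (world yaw -0.0015) alt -3.14 j6 0.807
```

```bash
python3 -m inch '[[[0.8,-0.15,-0.15,0],[0.6,0,0,0],[0,0,0,0]]]' >/dev/null; python3 - <<'E'
from h import *
go([.477,-.2624,.011],.276); cam("wrist","w21")
E
```

```text
t 35.62 tcp [ 0.4773 -0.2628  0.0126] jawyaw 0.2774 x [ 0.006 -0.039 -0.999] w 0.0856 F [-0.7 -0.4 -0.7]
tool shift cm [ 0.15 -0.01 -0.05]
turn about tool x 0.0014 (world yaw -0.0014) alt -3.14 j6 0.806
```

View pics/w21.png

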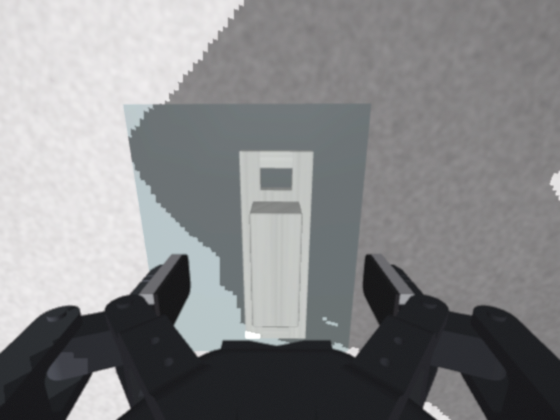

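```bash
python3 -m inch '[[[0.15,0,-0.05,0],[0,0,0,0],[0,0,0,0],[0,0,0,0],[0,0,0,0],[0,0,0,0]]]' 0 80 >/dev/null; python3 - <<'E'
from h import *
go([.477,-.2624,.011],.276); cam("wrist","w22")
E
```

```text
t 36.42 tcp [ 0.4777 -0.2626  0.0121] jawyaw 0.2775 x [ 0.008 -0.04  -0.999] w 0.0219 F [-0.1 -0.  -1.3]
tool shift cm [ 0.11 -0.07 -0.04]
turn about tool x 0.0015 (world yaw -0.0015) alt -3.14 j6 0.807
```

View pics/w22.png

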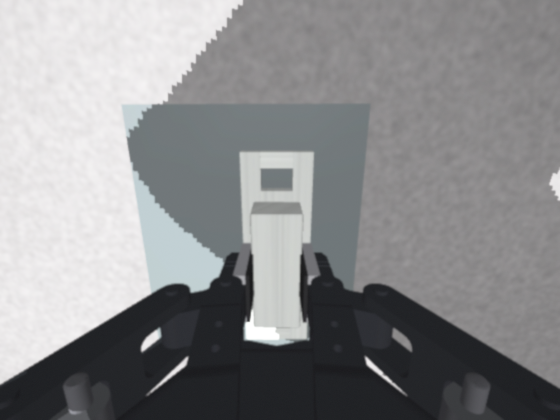

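```bash
python3 -m inch '[[[-1.5,0,0,0],[-3,0,0,0],[-3,0,0,0],[-1.5,0,0,0],[0,0,0,0]]]' >/dev/null; python3 st.py; python3 - <<'E'
from h import *
go([.534,.009,.095],.287)
E
```

```text
t 37.1 tcp [ 0.4769 -0.2588  0.1072] tiltrad 0.0263 tan -0.0311 jaw 0.2774 pitch -0.0258 [-0.4806  0.0316 -0.1222  1.3913 -0.0315  0.8122]
t 37.1 tcp [ 0.4769 -0.2588  0.1072] jawyaw 0.2774 x [ 0.008 -0.04  -0.999] w 0.0221 F [ 0.4  0.4 -1.8]
tool shift cm [  0.2   12.83 -24.22]
turn about tool x -0.0096 (world yaw 0.0096) alt 3.132 j6 0.812
```

```bash
python3 -m inch '[[[0,1.3,-2.4,-0.01],[0,2.4,-4.5,0],[0,2.4,-4.5,0],[0,2.4,-4.5,0],[0,2,-3.6,0],[0,0,0,0],[0,0,0,0]]]' >/dev/null; python3 st.py; python3 - <<'E'
from h import *
go([.534,.009,.08],.287); c=cam("wrist","w23"); np.savez("w23.npz",**c)
E
```

```text
t 37.98 tcp [ 0.5209 -0.0363  0.0909] tiltrad 0.0021 tan -0.0388 jaw 0.2858 pitch -0.0012 [-0.0484  0.0119 -0.1736  1.3841 -0.0388  1.2364]
t 37.98 tcp [ 0.5209 -0.0363  0.0909] jawyaw 0.2858 x [-0.001 -0.039 -0.999] w 0.022 F [ 0.1  0.1 -1.1]
tool shift cm [ 0.91  2.54 -4.01]
turn about tool x -0.0012 (world yaw 0.0012) alt 3.14 j6 1.236
```

View pics/w23.png

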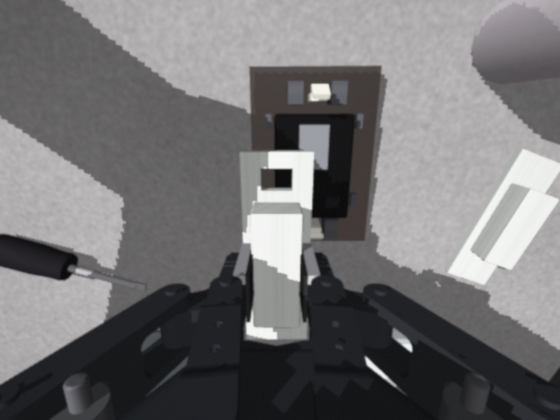

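```bash
python3 - <<'E'
from h import *
c=dict(np.load("w23.npz")); crop(c,"w23c",235,55,160,200,3.75)
E
```

```text
(no output)
```

View pics/w23c.png

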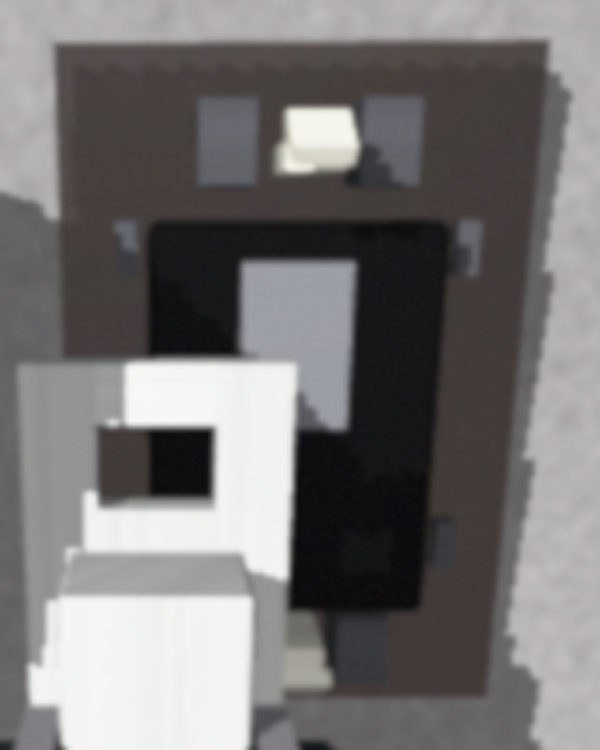

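```bash
cat > fit2.py <<'E'
from h import *
exec(open("dock.py").read().split("for a,b")[0].split("def fit")[1].join(["def fit",""])) if 0 else None
def fit(m,p):
    M=m.mean(0); A=(m-M).T@(p-p.mean(0)); th=np.arctan2(A[0,1]-A[1,0],A[0,0]+A[1,1])
    R=np.array([[np.cos(th),-np.sin(th)],[np.sin(th),np.cos(th)]]); t=p.mean(0)-R@M
    return t,th,((p-t)@R-m)*1000
E
python3 - <<'E'
from fit2 import *
c=dict(np.load("w23.npz")); f=lambda a:np.array(a,float)/3.75-.37+[235,55]
sh=onz(c,f([[227.5,140],[392,140.5]]),.03)[:,:2]; pl=onz(c,f([[55,44],[549,41],[487,694]]),.012)[:,:2]
t,th,r=fit(np.array([[-14,47],[14,47],[-45,65],[45,65],[45,-65]])/1000,np.r_[sh,pl]); print(t.round(4),th.round(4),r.round(1).tolist())
p,R,s=tool(); z=p[2]-.0031
P=onz(c,f([[18,363],[297,363],[98,427],[214,426],[214,505],[98,500]]),z)
print("ret tool",((P-p)@R*1000).round(1).tolist())
W=P[2:].mean(0); E=P[:2].mean(0)
d=np.array([-np.sin(.287),np.cos(.287)])
print("ret centre est from window",(W[:2]-d*.04225).round(4),"from edge",(E[:2]-d*.056).round(4),"tcp",p.round(4), "edge yaw",np.arctan2(*(P[1]-P[0])[[1,0]]), np.linalg.norm(P[1]-P[0]))
cc=(W[:2]-d*.04225)*.5+(E[:2]-d*.056)*.5; dx=np.r_[t-cc,0]
print("needed world shift",dx.round(4),"tool cm",(R.T@(dx+[0,0,.075-p[2]])*100).round(2),"th",th)
E
```

```text
[0.5341 0.0092] 0.2912 [[0.0, 0.1], [0.0, -0.1], [0.4, -0.3], [-0.3, -0.5], [-0.2, 0.9]]
ret tool [[1.2, -18.1, -56.9], [0.8, 17.9, -57.0], [1.4, -7.9, -48.6], [1.2, 7.3, -48.8], [1.6, 7.5, -38.1], [1.8, -8.0, -38.8]]
ret centre est from window [ 0.5203 -0.0354] from edge [ 0.5206 -0.0357] tcp [ 0.5209 -0.0365  0.0909] edge yaw 0.286672044812874 0.03594718015675538
needed world shift [0.0136 0.0447 0.    ] tool cm [ 1.42  2.58 -3.96] th 0.29121543016880547
```

```bash
python3 -m inch '[[[0.4,1.3,-2,0],[0.4,1.2,-1.9,-0.003],[0,0,0,0],[0,0,0,0]]]' >/dev/null; python3 st.py; python3 - <<'E'
from h import *
go([.5345,.0082,.07],.289)
E
```

```text
t 38.52 tcp [0.5336 0.0039 0.0803] tiltrad -0.0022 tan -0.0395 jaw 0.2819 pitch 0.003 [ 0.0283  0.0464 -0.1588  1.3686 -0.0395  1.317 ]
t 38.52 tcp [0.5336 0.0039 0.0803] jawyaw 0.2819 x [-0.002 -0.04  -0.999] w 0.0222 F [ 0.  -0.4 -0.2]
tool shift cm [ 1.01  0.22 -0.43]
turn about tool x -0.0071 (world yaw 0.0071) alt 3.135 j6 1.317
```

```bash
python3 -m inch '[[[0.5,0.22,-0.43,-0.008],[0,0,0,0],[0,0,0,0]]]' >/dev/null; python3 st.py; python3 - <<'E'
from h import *
go([.5345,.0082,.07],.289)
E
```

```text
t 38.9 tcp [0.5343 0.0069 0.075 ] tiltrad -0.0022 tan -0.0397 jaw 0.2882 pitch 0.0031 [ 0.0341  0.05   -0.1653  1.3586 -0.0397  1.3165]
t 38.9 tcp [0.5343 0.0069 0.075 ] jawyaw 0.2882 x [-0.002 -0.04  -0.999] w 0.0226 F [-0.6  0.3 -0.7]
tool shift cm [ 0.5   0.06 -0.14]
turn about tool x -0.0008 (world yaw 0.0008) alt 3.141 j6 1.316
```

```bash
python3 -m inch '[[[0.4,0.07,-0.22,0],[0,0,0,0],[0,0,0,0]]]' >/dev/null; python3 - <<'E'
from h import *
go([.5345,.0082,.062],.289); c=cam("wrist","w24"); np.savez("w24.npz",**c); crop(c,"w24c",200,100,150,130,4.5); c=cam("scene"); crop(c,"s24",220,170,120,105,6)
E
```

```text
t 39.27 tcp [0.5343 0.0091 0.0707] jawyaw 0.2881 x [-0.002 -0.04  -0.999] w 0.0223 F [ 0.3 -1.  -0.6]
tool shift cm [0.88 0.   0.06]
turn about tool x -0.0009 (world yaw 0.0009) alt 3.141 j6 1.321
```

View pics/w24c.png

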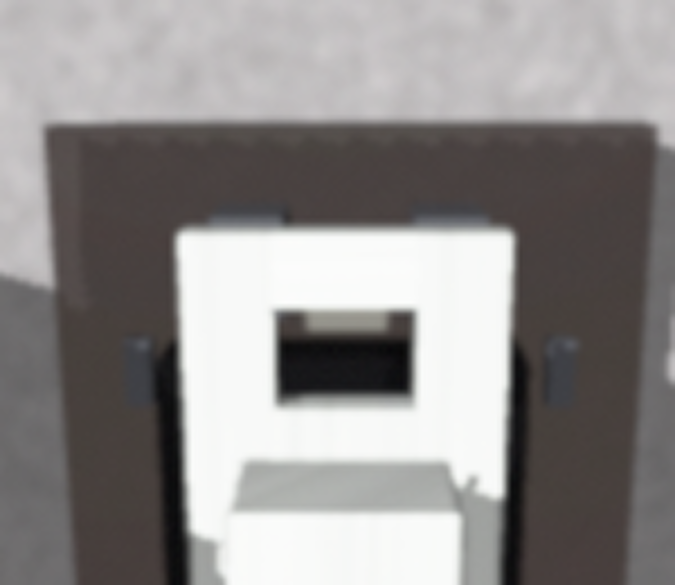

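View pics/s24.png

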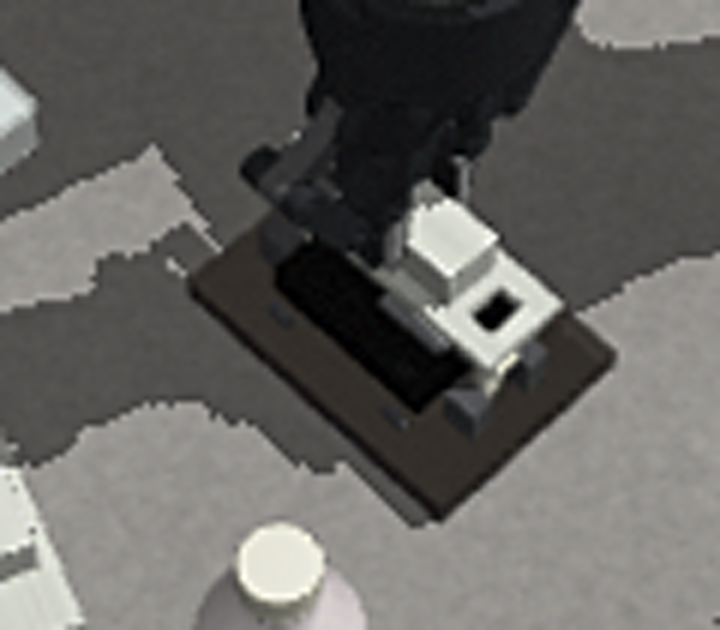

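```bash
python3 -m inch '[[[0.6,0,0.03,0],[0.3,0,0,0],[0,0,0,0]]]' >/dev/null; python3 - <<'E'
from h import *
go([.5345,.0082,.055],.289); c=cam("wrist","w25"); np.savez("w25.npz",**c); crop(c,"w25c",200,100,150,130,4.5); c=cam("scene"); crop(c,"s25",220,170,120,105,6)
E
```

```text
t 39.75 tcp [0.5343 0.0084 0.061 ] jawyaw 0.2881 x [-0.002 -0.04  -0.999] w 0.0224 F [-0.9 -0.1 -0.4]
tool shift cm [ 0.6   0.02 -0.  ]
turn about tool x -0.0009 (world yaw 0.0009) alt 3.141 j6 1.319
```

View pics/w25c.png

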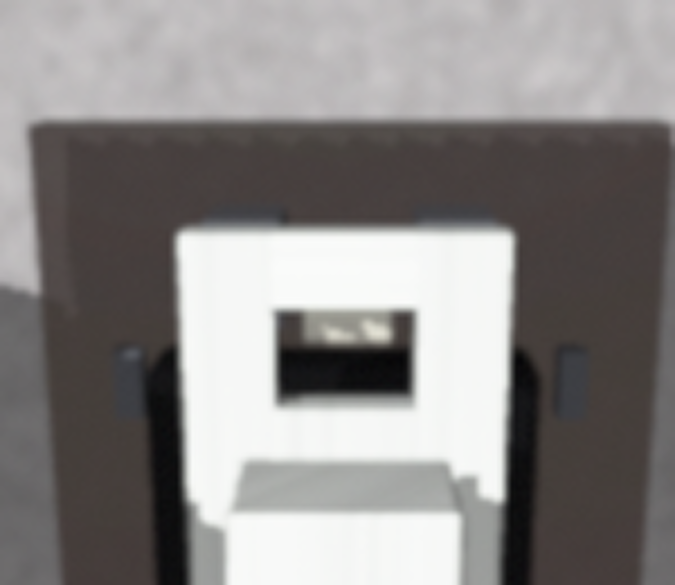

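View pics/s25.png

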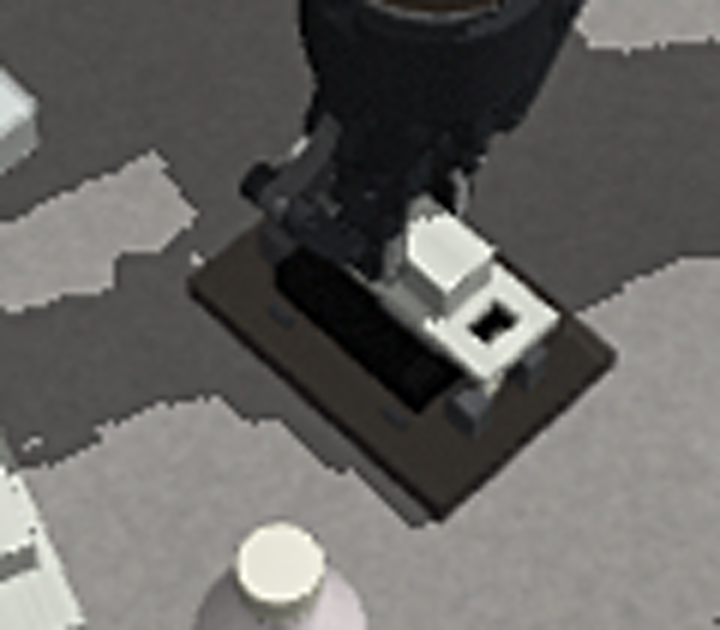

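```bash
python3 - <<'E'
from h import *
c=dict(np.load("w25.npz")); f=lambda a:np.array(a,float)/4.5-.39+[200,100]
th=.289; Q=np.array([[np.cos(th),-np.sin(th)],[np.sin(th),np.cos(th)]]); t=[.5341,.0092]
print("hook inner edge",((onz(c,f([[305,346],[391,346]]),.051)[:,:2]-t)@Q*1000).round(1))
z=.061-.0031
print("window",((onz(c,f([[277,311],[414,311],[412,404],[278,400]]),z)[:,:2]-t)@Q*1000).round(1))
print("plate edge",((onz(c,f([[177,230],[514,230]]),z)[:,:2]-t)@Q*1000).round(1))
E
```

```text
hook inner edge [[-5.  42. ]
 [ 4.9 42.1]]
window [[-7.8 47.4]
 [ 7.2 47.4]
 [ 7.1 37. ]
 [-7.8 37.4]]
plate edge [[-18.4  56.2]
 [ 17.8  56.2]]
```

```bash
python3 -m inch '[[[0.5,0,-0.02,0],[0.4,0,-0.02,0],[0,0,0,0]]]' - 110; python3 -m inch '[[[0.4,0,-0.02,0],[0,0,0,0]]]'; python3 st.py
```

```text
time: 40.22
tool_pos: [0.5347, 0.0073, 0.0232]
tcp_rot: [-0.296, 1.531, -1.578]
force: [0.9, 0.1, -0.6]
gripper_width: 0.0212
time: 40.48
tool_pos: [0.5352, 0.0073, 0.0198]
tcp_rot: [-0.259, 1.531, -1.542]
force: [-0.2, 0.5, -2.5]
gripper_width: 0.0216
t 40.48 tcp [0.5352 0.0085 0.0488] tiltrad 0.0005 tan -0.0398 jaw 0.2881 pitch 0.0003 [ 0.037   0.0601 -0.206   1.3051 -0.0398  1.3195]
```

```bash
python3 -m inch '[[[0.5,0,-0.02,0],[0,0,0,0]]]'; python3 st.py; python3 - <<'E'
from h import *
c=cam("wrist"); crop(c,"w26c",200,100,150,130,4.5); c=cam("scene"); crop(c,"s26",220,170,120,105,6)
E
```

```text
time: 40.72
tool_pos: [0.5351, 0.0074, 0.0144]
tcp_rot: [-0.261, 1.531, -1.543]
force: [0.4, -0.2, -3.4]
gripper_width: 0.0216
t 40.73 tcp [0.5351 0.0086 0.0433] tiltrad 0.0005 tan -0.0396 jaw 0.2882 pitch 0.0004 [ 0.0371  0.0626 -0.214   1.2946 -0.0396  1.3195]
```

View pics/w26c.png

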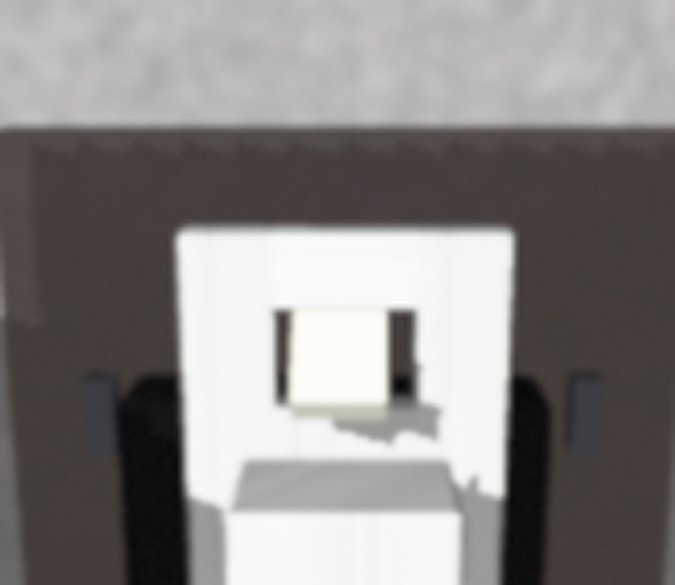

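View pics/s26.png

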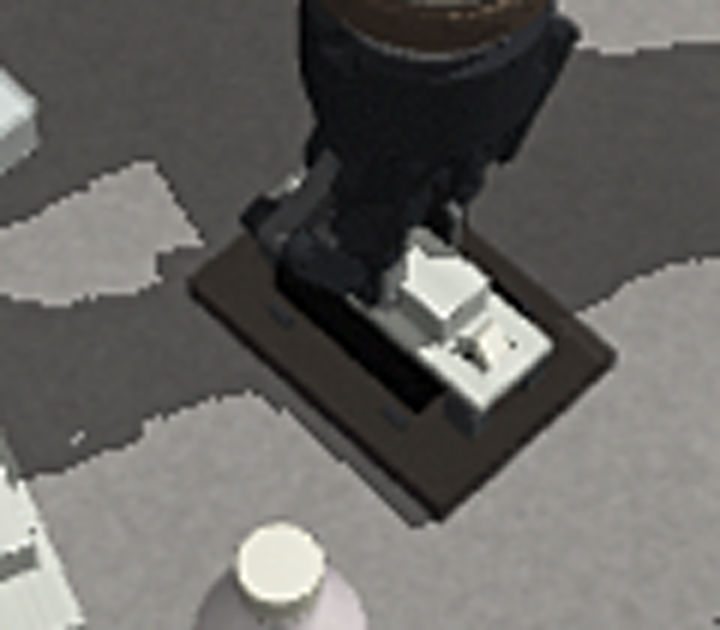

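```bash
python3 -m inch '[[[0.4,0,-0.02,0],[0,0,0,0]]]'|grep -E "pos|force"; python3 -m inch '[[[0.25,0,0,0],[0,0,0,0]]]'|grep -E "pos|force|width"; python3 st.py
```

```text
tool_pos: [0.5352, 0.0074, 0.0105]
force: [0.6, 0.4, -1.2]
tool_pos: [0.5356, 0.0074, 0.0107]
force: [-0.0, 0.3, -0.5]
gripper_width: 0.0212
t 41.33 tcp [0.5355 0.0086 0.0397] tiltrad 0.0028 tan -0.0396 jaw 0.2883 pitch -0.002 [ 0.0371  0.063  -0.2208  1.285  -0.0396  1.3194]
```

```bash
python3 -m inch '[[[0.3,0,0,0]]]'|grep -E "pos|force"; python3 -m inch '[[[0.3,0,0,0]]]'|grep -E "pos|force|width"; python3 st.py; python3 - <<'E'
from h import *
c=cam("wrist"); crop(c,"w27c",200,100,150,130,4.5); c=cam("scene"); crop(c,"s27",220,170,120,105,6)
E
```

```text
tool_pos: [0.5359, 0.0074, 0.0101]
force: [-15.2, 1.7, 37.5]
tool_pos: [0.536, 0.0074, 0.0101]
force: [-16.5, 1.0, 33.9]
gripper_width: 0.0214
t 41.58 tcp [0.5358 0.0085 0.039 ] tiltrad 0.0059 tan -0.0393 jaw 0.2885 pitch -0.0051 [ 0.0368  0.0608 -0.2243  1.2805 -0.0394  1.319 ]
```

View pics/w27c.png

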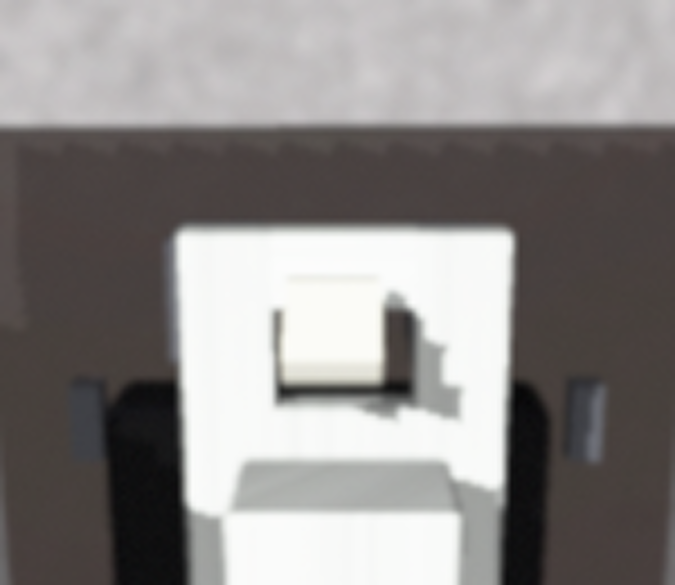

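View pics/s27.png

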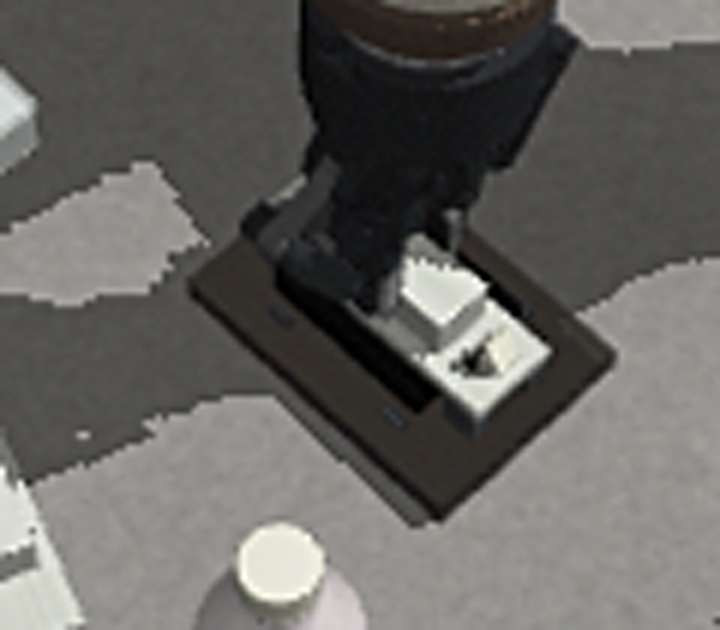

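```bash
python3 -m inch '[[[-0.05,0,0,0],[0,0,0,0],[0,0,0,0],[0,0,0,0],[0,0,0,0]]]' 1 |grep -E "force|width"; python3 -m inch '[[[-1.5,0,0,0],[-3,0,-0.2,0],[-4,0,0,0],[-3,0,0,0],[0,0,0,0]]]' >/dev/null; python3 st.py; python3 - <<'E'
from h import *
c=cam("wrist","w28"); np.savez("w28.npz",**c); crop(c,"w28c",215,90,120,180,3.3); c=cam("scene"); crop(c,"s28",220,170,120,105,6)
E
```

```text
force: [-0.2, 0.3, -0.5]
gripper_width: 0.0853
t 42.92 tcp [0.5342 0.0152 0.1608] tiltrad 0.0065 tan -0.0394 jaw 0.2884 pitch -0.0057 [ 0.0495  0.0284 -0.0221  1.5146 -0.0395  1.3317]
```

View pics/w28c.png

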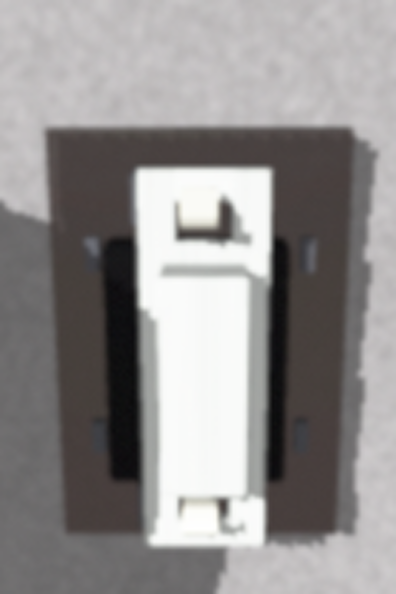

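View pics/s28.png

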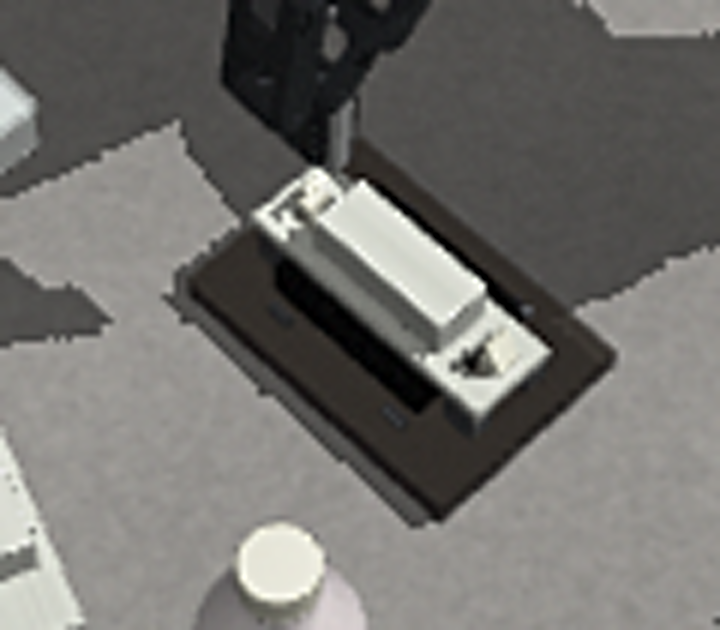

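```bash
python3 - <<'E'
from h import *
c=dict(np.load("w28.npz")); f=lambda a:np.array(a,float)/3.3-.35+[215,90]
th=.289; Q=np.array([[np.cos(th),-np.sin(th)],[np.sin(th),np.cos(th)]]); t=[.5341,.0092]
D=lambda uv,z:((onz(c,f(uv),z)[:,:2]-t)@Q*1000).round(1).tolist()
print("plate +y",D([[135,168],[273,168]],.036)); print("plate -y lower edge z36",D([[149,545],[266,545]],.036)); print("block +y edge",D([[163,275],[247,275]],.056),"-y",D([[161,497],[244,496]],.056))
g=c["img"]; crop(c,"w28d",250,220,60,50,11)
c=cam("top","t28"); crop(c,"t28c",240,185,75,65,8)
E
```

```text
plate +y [[-17.2, 56.1], [19.9, 56.1]]
plate -y lower edge z36 [[-15.5, -56.4], [20.2, -56.4]]
block +y edge [[-9.1, 31.1], [12.4, 31.1]] -y [[-10.6, -31.2], [12.4, -30.9]]
```

View pics/w28d.png

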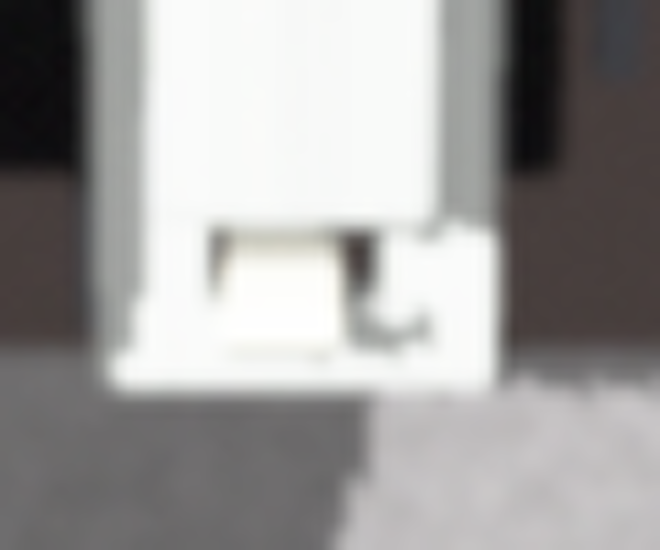

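View pics/t28.png

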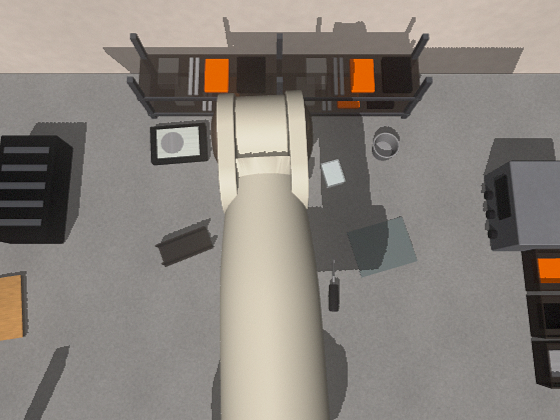

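```bash
python3 -m inch '[[[0,0,4,0],[0,0,4,0],[0,0,4,0],[0,0,3,0],[0,0,0,0]]]' >/dev/null; python3 st.py; python3 - <<'E'
from h import *
c=cam("wrist","w29"); np.savez("w29.npz",**c); cc=proj(c,[.534,.0092,.036])[0].astype(int); print(cc); crop(c,"w29c",max(cc[0]-50,0),max(cc[1]-80,0),110,160,3.7); c=cam("scene","sc29"); crop(c,"s29",220,170,120,105,6)
E
```

```text
t 43.7 tcp [ 0.574  -0.1321  0.1562] tiltrad 0.0013 tan -0.0385 jaw 0.2899 pitch -0.0006 [-0.2076  0.1644  0.1156  1.5214 -0.0385  1.0729]
[281  14]
```

View pics/w29c.png

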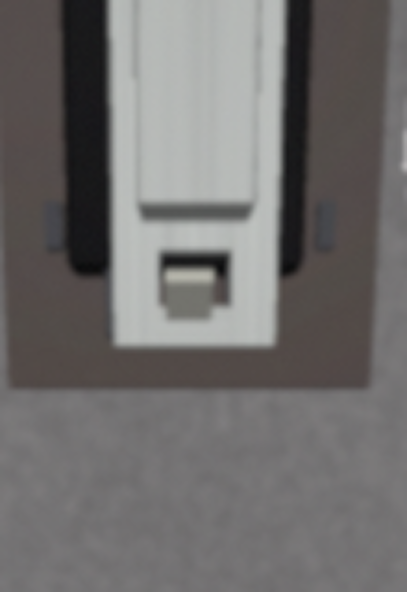

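View pics/sc29.png

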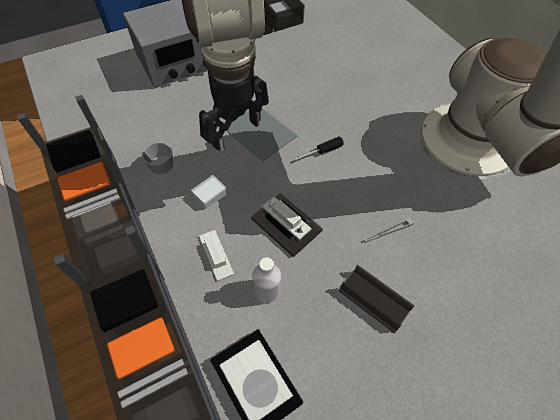

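```bash
python3 -c "
from rig import manip
print(manip.sign_off())"
```

```text
the job is handed in; nothing more can be done
None
```

The drive is in its dock and the retainer is snapped down over it on both hooks. I handed the job in at about 44 s, with the gripper open and clear of everything.

**What I did**
1. I laid the drive flat between the hooks.
2. I lifted the retainer out of the bay by its 62 mm length, set it flat on the mat where the drive had been, and let go.
3. I took it again across its 24 mm and pushed it straight down over the hooks.

**Last checks**
- **Retainer height:** the tool stopped at 39.0 mm, against about 39.1 mm expected for home. Pressing on it gave about 37 N with no further travel.
- **Level:** with the plate's top taken at its home height of 36 mm, its ends measured +56.1 and −56.4 mm from the dock's centre, which fits it lying level and fully home.
- **Hooks:** in the wrist pictures both barbs lie over the outer edge of their windows.
- **Sideways fit:** the retainer sits about 1 to 2 mm off centre in the dock's x, inside the window play.
- **Other things on the bench:** in the last scene picture they look unmoved. I checked this by eye only.

**What disagreed or went wrong**
- **Tool position:** the reported TCP lay about 29 mm beyond the real fingertips. My first grasp closed above the drive because of this, and finding the offset meant pressing the shut fingers on the drive with about 37 N. The drive did not move, and I corrected for the offset afterwards.
- **Tool tilt:** the tool drifted to about 3° off vertical. I brought the harmful part back by working against a joint's range limit at full reach. About 2° was left in the direction that does not affect the grip.

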